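Cure the lens cells in the UV chamber

ROBOT

A 6-joint arm with a two-finger parallel gripper is mounted at the origin on the work surface. World frame = base frame: x ahead of the robot, y to its left, z up, the work surface at z = 0. Lengths are in m, angles in rad, forces in N, time in s.
With the tool pointing down it reaches from about 0.35 to 0.775 m from the base axis. Payload 5.5 kg.
Tool frame: the origin (TCP) lies on the centre line of the jaws, within the pads' length; the fingertips stand 11 mm ahead of it and the grasp point (between the pads) lies 8 mm behind it (env.tip_reach is the distance from the TCP to the fingertips, in m); z points along the fingers, x is the direction in which the jaws open and shut, and the axes are right-handed (so a half turn about z gives the same grasp; the last joint's range is limited). The gripper opens to 85 mm and grips with 20 to 120 N. Pads are 22 mm wide; open, the fingers measure 114 mm over their backs; the gripper's body (76 mm by 85 mm) begins 54 mm behind the grasp point. The pads swing forward as they close: fully open they stand 13 mm farther back than shut.
Start: joints at [1.045, 0.313, 0.046, 1.304, 0, 1.431], TCP at [0.216, 0.533, 0.242] pointing down, gripper open.
Joint ranges: [-2.76, 2.76], [-0.86, 1.69], [-1.03, 1.26], [-2.2, 2.34], [-1.47, 1.5], [-3.14, 3.14]. Speed limits (rad/s): [2.57, 2.57, 3.14, 3.14, 3.14, 3.14].

INTERFACE

Orientations are given as a unit quaternion [w, x, y, z].
In Python, from workcell import env gives the robot as it stands.
- The arm moves only by the tool carry_out, never from a script. Its argument "moves" is one flat list of numbers, 7 for each row, row after row: the gripper command: -1 is shut, 1 is fully open, values between are in proportion, then the shift along the tool's x, y, z in m, then the turn, a rotation vector about the tool's x, y, z in degrees. A call has exactly 5 rows; each row shifts and turns the pose as measured when the row begins, along the tool's axes as they then stand; what a row does not reach is not made up. A row lasts 1/8 s, in which the tool goes at most 62.5 mm and 10.7 degrees, less where a joint would pass 70% of its speed; a pose out of reach is approached as far as the arm can. A call is refused whole if a number of a shift passes 0.0625 or a number of a turn 10.7, either way. A call with a gripper value outside its range is refused whole. The fingers move at their own pace and stop on an object; "squeeze" is the grip in N (left out, the last holds). Time passes only in rows, so rows that do not move let the fingers close, or fill a call up. It gives the time, the measured TCP pose, the force and the opening at its end, in the units of the state.
- env.get_state(): the state, without advancing time (a new reading comes with each control period).
- env.read_camera(name): name is "scene" or "side" or "wrist"; returns the picture (420x560x3 uint8, red, green, blue); there is no depth.
- env.calibration(name): a dict with "camera_matrix" (3x3 intrinsics, pixels), "rvec" (rotation vector, rad) and "tvec" (3), from world to camera coordinates, as OpenCV has them; the wrist camera has in their place "hand_eye" (4x4, takes a point from camera to tool coordinates, whose origin is the TCP and whose axes are the tool frame's). Camera axes: x right, y down, z forward; pixel columns grow to the right and rows downward; lengths in m; the calibration is good to about 2 mm. A picture is of the moment at which its call begins: read the wrist's pose just before it. calibration takes no time and is no camera call.
- env.hand_in(): hands the job in, once; it reports no verdict.
The state is a dict: "clock": time; "joint_pos": joint angles; "qvel": joint speeds; "tau": joint torques, N m; "tcp_pos": TCP position; "orientation": TCP orientation; "wrist_force": force on the tool from outside, world axes, zero at the start; "ft_torque": the same for the moment, N m; "finger_gap": finger opening in m.
Only numpy, scipy, OpenCV 4.12 (cv2) and the standard library are available. Lean on these libraries where they do the work, as an engineer would, in place of code of your own. Each camera call takes 0.05 s, during which the arm holds its last target. There are 200 camera calls.

TASK

Open the hood of the UV curing chamber, stand every lens cell from the table upright, glass up, on its tray inside the low rim, and swing the hood fully shut over them. Only then flip the red guard on the control box up until it stays, press the green start button fully down, and fold the guard back down over the button. Leave the bottle, cube, screwdriver and cup where they stand.

Things in the scene. Friction and masses are not known exactly. Their poses are not given: they have to be found in the camera images.
- cell1: a lens cell to be cured: upright dark metal barrel 50 mm across on a black foot flange 60 mm across and 12 mm thick, 56 mm tall in all, orange stripe just above the flange, glass window on top; about 0.22 kg; origin at the centre of its underside, z up out of the glass. It starts standing on the table top, or is absent (2 to 4 are present)
- cell2: a lens cell to be cured: upright dark metal barrel 50 mm across on a black foot flange 60 mm across and 12 mm thick, 56 mm tall in all, orange stripe just above the flange, glass window on top; about 0.22 kg; origin at the centre of its underside, z up out of the glass. It starts standing on the table top, or is absent (2 to 4 are present)
- cell3: a lens cell to be cured: upright dark metal barrel 50 mm across on a black foot flange 60 mm across and 12 mm thick, 56 mm tall in all, orange stripe just above the flange, glass window on top; about 0.22 kg; origin at the centre of its underside, z up out of the glass. It starts standing on the table top, or is absent (2 to 4 are present)
- cell4: a lens cell to be cured: upright dark metal barrel 50 mm across on a black foot flange 60 mm across and 12 mm thick, 56 mm tall in all, orange stripe just above the flange, glass window on top; about 0.22 kg; origin at the centre of its underside, z up out of the glass. It starts standing on the table top, or is absent (2 to 4 are present)
- chamber: the fixed UV curing chamber: grey base plate 190 (x) x 256 (y) mm, origin at the centre of its underside on the table, x away from the robot towards the hinge, z up. The tray floor is 8 mm above the table; a thin rim up to 25 mm above the table encloses 136 (x) x 220 (y) mm, centred on the origin. Four cells fit as two rows of two, e.g. at x +-33, y +-50 mm.
- hood (a joint): angle of the white hood with its blue front: 0 shut, 1.65 fully open (stop), leaning back clear of the tray; starts shut. Its hinge axis runs along the chamber's y at its far edge. The hood is a box open below, 174 deep x 248 wide x 66 mm high, 0.45 kg. Its stiff hinge stays where left when open; below about 0.8 rad it may fall shut when released. A few N at the bar move it
- hood_hinge (a point): middle of the hood's hinge axis, 90 mm behind the chamber's origin and 30 mm above the table; the point turns with the hood; its y axis is the hinge axis
- hood_bar (a point): middle of the hood's handle: black round bar 10 mm thick and 90 mm long, parallel to the hinge and held 45 mm off the hood's front by a leg at each end, so a finger fits between. 219 mm from the hinge line along the hood and 50 mm above the hood's lower edge: shut, it is 80 mm above the table; open, it is on top. It can turn between gripping pads, so the hand may stay pointing down all the way
- panel: the fixed grey control box, 130 (x) x 120 (y) x 60 mm high with a yellow plate on top; origin at the centre of its underside on the table, x away from the robot; yaw up to 0.2 rad
- guard (a joint): angle of the red guard cover over the start button: 0 shut, 1.75 fully open (stop). It hinges along the panel's y at the far side. A light box open below, 85 deep x 84 wide x 50 mm high, 0.09 kg. It falls shut from below about 1.1 rad and stays open beyond that. Count it as up above 1.4
- guard_hinge (a point): middle of the guard's hinge axis, 32 mm behind the panel's origin and 62 mm above the table; the point turns with the guard; its y axis is the hinge axis
- guard_bar (a point): middle of the guard's handle, a red round bar 10 mm thick and 64 mm long, parallel to the hinge, held 42 mm off the guard's front by a leg at each end. 127 mm from the hinge line along the guard, 38 mm above its lower edge: shut, it is 100 mm above the table and overhangs the control box's robot side; open, it stands on top. It turns between gripping pads
- start (a joint): travel of the green push button under the guard, m: 0 released, 0.006 fully down; a spring of 5 N at full travel returns it. Pressed counts from 0.0045
- start_top (a point): centre of the top of the green button, 34 mm across, 12 mm nearer the robot than the panel's origin; pressed straight down
- bottle: bystander: amber glass bottle, 52 mm across, 120 mm tall, origin under its centre
- cube: bystander: black beam-splitter cube of 50 mm with round windows, origin under its centre
- driver: bystander: screwdriver, 170 mm long, lying on the table
- cup: bystander: aluminium cup, 70 mm across, 60 mm tall, origin under its centre
There are look-alikes about, which are no part of the job. Leave any yellow look-alike of the cell2 alone.

How it is judged:
On the way, in this order (a step that is already met when the one before it is completed fails the run):
1. all cells stand in the tray and the hood is fully shut (x of cell1 in the frame of chamber between -0.055 and 0.055 m and y of cell1 in the frame of chamber between -0.095 and 0.095 m and z of cell1 in the frame of chamber between -0.005 and 0.014 m and angle between each of cell1, cell2, cell3, cell4's own z axis and vertical below 0.15 rad and x of cell2 in the frame of chamber between -0.055 and 0.055 m and y of cell2 in the frame of chamber between -0.095 and 0.095 m and z of cell2 in the frame of chamber between -0.005 and 0.014 m and x of cell3 in the frame of chamber between -0.055 and 0.055 m and y of cell3 in the frame of chamber between -0.095 and 0.095 m and z of cell3 in the frame of chamber between -0.005 and 0.014 m and x of cell4 in the frame of chamber between -0.055 and 0.055 m and y of cell4 in the frame of chamber between -0.095 and 0.095 m and z of cell4 in the frame of chamber between -0.005 and 0.014 m and linear speed of each of cell1, cell2, cell3, cell4 below 0.03 m/s and value of joint hood below 0.06 rad), for 0.2 s.
2. the guard is up and stays, the hood still shut (value of joint guard above 1.4 rad and value of joint hood below 0.06 rad), for 0.3 s.
3. the start button is pressed with the guard up and the hood shut (value of joint start above 0.0045 m and value of joint guard above 1.1 rad and value of joint hood below 0.06 rad), for 0.05 s.
4. the guard is folded down again (value of joint guard below 0.08 rad), for 0.2 s.
At the end, for the whole second after the job is handed in: Every present cell stands upright (within 0.15 rad) and at rest on the tray inside the rim, the hood is shut (below 0.06 rad), the guard is down (below 0.08 rad) and the button is released (below 2 mm) (all of step 1 and value of joint guard below 0.08 rad and value of joint start below 0.002 m); the robot touches nothing.
It fails at once if a bystander is displaced by more than 30 mm (distance of any of bottle, cube, driver, cup from where it was at the start of the episode above 0.03 m).
It fails at once if the start button is pressed while the hood is open (value of joint start above 0.0045 m and value of joint hood above 0.1 rad).
Of cell1, cell2, cell3, cell4 only 2 to 4 are there at a start; the rules pass over those that are not, and their reading is None.
At some moment in a run one of cell1, cell2, cell3, cell4 may be knocked a few centimetres aside while the robot is not near it.
Once in a run the grip may slacken for a moment while it holds something.
It also fails if it takes over 210 s, if anything falls off the work surface, if the arm or the gripper's body presses on something with over 40 N, if the wrist force passes 120 N, or if a joint passes its speed limit or range.

## Working session

There is one attempt and no reset: what is moved stays moved. The work goes in short steps, Python scripts to look and compute and a tool call to move; the robot and the scene stay as the last step left them, time stands still between calls to the robot, and variables do not carry over. Pictures are saved under pics/ and viewed, about 12 in all and at most 16, crops included, and the job is handed in when it is done.

Besides the shell and the picture viewer there is one more tool, called after "Request:" as name(argument=value, ...) on one line, values as JSON. carry_out: Moves the arm, as the interface text tells. Its arguments: {"type":"object","properties":{"moves":{"type":"array"},"squeeze":{"type":"number"}},"required":["moves"]}

```bash
mkdir -p pics; ls; cat > h.py <<'E'
from workcell import env
import numpy as np, cv2
from scipy.spatial.transform import Rotation as R
def cam(name,st=None):
    c=env.calibration(name); K=np.array(c["camera_matrix"])
    if "hand_eye" in c:
        st=st or env.get_state(); T=np.eye(4); q=st["orientation"]
        T[:3,:3]=R.from_quat([q[1],q[2],q[3],q[0]]).as_matrix(); T[:3,3]=st["tcp_pos"]
        M=T@np.array(c["hand_eye"]); return K,M[:3,:3],M[:3,3]
    Rm=cv2.Rodrigues(np.array(c["rvec"],float))[0]; return K,Rm.T,-Rm.T@np.array(c["tvec"]).ravel()
def ray(C,uv):
    K,Rw,o=C; d=Rw@np.linalg.inv(K)@np.array([uv[0],uv[1],1.]); return o,d/np.linalg.norm(d)
def plane(C,uv,z):
    o,d=ray(C,uv); return o+d*(z-o[2])/d[2]
def tri(C1,a,C2,b):
    o1,d1=ray(C1,a); o2,d2=ray(C2,b)
    t=np.linalg.lstsq(np.c_[d1,-d2],o2-o1,rcond=None)[0]
    p,q=o1+t[0]*d1,o2+t[1]*d2; return (p+q)/2,np.linalg.norm(p-q)
def proj(C,P):
    K,Rw,o=C; p=K@(Rw.T@(np.array(P,float)-o)); return p[:2]/p[2]
def snap(name,fn):
    st=env.get_state(); im=env.read_camera(name); cv2.imwrite("pics/"+fn,cv2.cvtColor(im,cv2.COLOR_RGB2BGR)); np.save("pics/"+fn+".npy",im); return st,im
E
python3 - <<'E'
from h import *
print(env.get_state())
a=snap("scene","s0.png")[1];b=snap("side","d0.png")[1]
for n in("scene","side"):
    C=cam(n); print(n,C[0],C[2],C[1][:,2])
print(env.calibration("wrist"))
E
```

```text
pics
{'clock': 0.0, 'joint_pos': array([1.04537059e+00, 3.14006499e-01, 4.49685393e-02, 1.30360382e+00,
       1.12081340e-05, 1.43116598e+00]), 'qvel': array([-1.01075590e-03, -3.11253706e-04,  5.17398163e-05, -2.07318435e-03,
       -5.24426265e-04,  1.16566484e-03]), 'tau': array([-9.10788840e-04, -4.80628467e+01,  2.98533136e+01,  1.92803540e-02,
       -1.92698412e-04, -8.18540968e-06]), 'tcp_pos': array([0.21614048, 0.53229378, 0.24140112]), 'orientation': array([ 3.98697792e-04,  8.29546569e-01,  5.58436780e-01, -8.32162440e-04]), 'wrist_force': array([0.09007537, 0.32608501, 0.4587303 ]), 'ft_torque': array([0.01342325, 0.00994567, 0.0057129 ]), 'finger_gap': 0.08527224867066026}
scene [[440.25705986   0.         276.8858801 ]
 [  0.         440.25705986 214.85510819]
 [  0.           0.           1.        ]] [1.083798   0.50123098 1.15777258] [-0.40439962 -0.40762276 -0.81872134]
side [[450.91585261   0.         282.76572812]
 [  0.         450.91585261 212.72612303]
 [  0.           0.           1.        ]] [-0.15332195 -0.66179417  0.89799285] [ 0.57778957  0.50790364 -0.63889992]
{'camera_matrix': array([[300.04276773,   0.        , 276.43323511],
       [  0.        , 300.04276773, 208.52940805],
       [  0.        ,   0.        ,   1.        ]]), 'hand_eye': array([[ 9.99999562e-01, -2.60872872e-04,  8.98781641e-04,
         4.64581201e-04],
       [-1.26200458e-05,  9.56518303e-01,  2.91672310e-01,
        -7.49760445e-02],
       [-9.35790483e-04, -2.91672193e-01,  9.56517881e-01,
        -1.31323817e-01],
       [ 0.00000000e+00,  0.00000000e+00,  0.00000000e+00,
         1.00000000e+00]])}
```

View pics/s0.png

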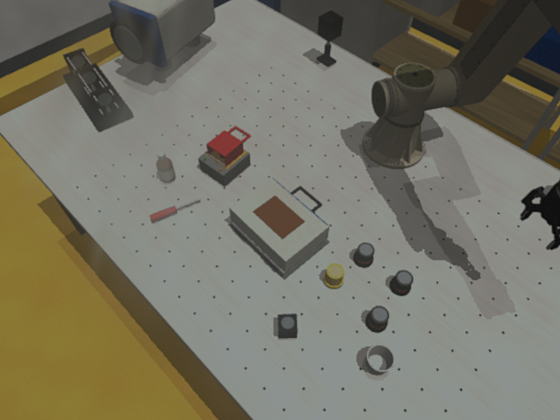

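View pics/d0.png

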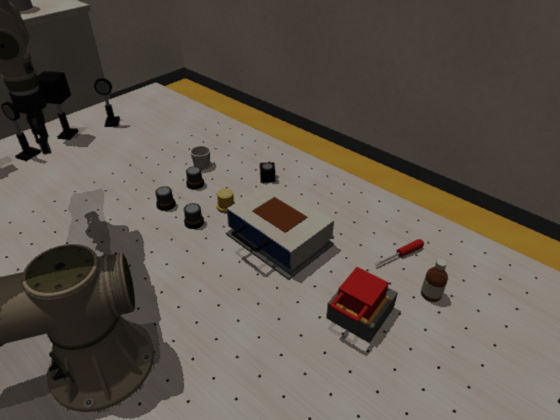

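Three dark cells: scene (365,253), (402,281), (377,317). The yellow decoy is at (335,274), and the chamber, panel and bystanders are all visible in both views. I'll zoom in for the corners.

```bash
python3 - <<'E'
import cv2,numpy as np
a=cv2.imread("pics/s0.png")[120:370,195:425]; b=cv2.imread("pics/d0.png")[150:350,145:405]
a=cv2.resize(a,None,fx=1.7,fy=2.4*1,interpolation=3) if 0 else cv2.resize(a,(391*1,425),interpolation=3)
b=cv2.resize(b,(405,312),interpolation=3)
o=np.zeros((425,800,3),np.uint8); o[:425,:391]=a; o[:312,395:800]=b
o=cv2.convertScaleAbs(o,alpha=1.6,beta=20)
cv2.imwrite("pics/z0.png",o)
E
python3 - <<'E'
from h import *
S=cam("scene");D=cam("side")
cs=[(365,247),(402,275),(377,311),(335,268)]; cd=[(193,208),(164,190),(194,171),(225,192)]
for s,d in zip(cs,cd): print(tri(S,s,D,d),plane(S,s,.056),plane(D,d,.056))
for n,s,d,z in[("cup",(379,360),(201,158),.03),("cube",(288,323),(267,170),.03),("bottle",(166,168),(436,280),.06)]: print(n,plane(S,s,z),plane(D,d,z))
E
```

```text
(array([0.44178183, 0.21432148, 0.06133473]), np.float64(0.0030663218511150225)) [0.43738957 0.21389286 0.056     ] [0.4463936  0.21848328 0.056     ]
(array([0.43859328, 0.34501152, 0.06278075]), np.float64(0.0011760912993506825)) [0.43511122 0.34368034 0.056     ] [0.44312234 0.35379729 0.056     ]
(array([0.57030622, 0.3614182 , 0.05900636]), np.float64(0.0014042841749780269)) [0.56946603 0.36057655 0.056     ] [0.5725549  0.36576834 0.056     ]
(array([0.55602764, 0.19931033, 0.06367674]), np.float64(0.0019579651259257593)) [0.55157488 0.19785132 0.056     ] [0.56312144 0.20639214 0.056     ]
cup [0.65870992 0.44256552 0.03      ] [0.66351482 0.44191554 0.03      ]
cube [0.75344456 0.21133992 0.03      ] [0.76544055 0.21908785 0.03      ]
bottle [ 0.66893723 -0.43540089  0.06      ] [ 0.66460162 -0.44975026  0.06      ]
```

View pics/z0.png

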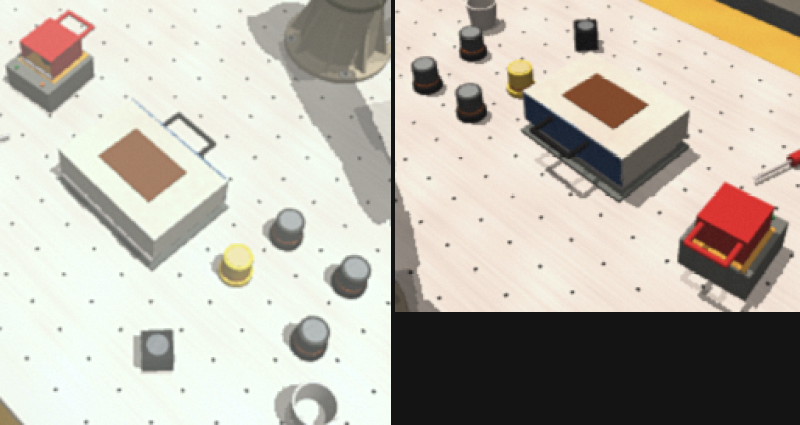

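```bash
python3 - <<'E'
from h import *
S=cam("scene");D=cam("side")
s=lambda u,v:(195+u/1.7,120+v/1.7); d=lambda u,v:(145+(u-395)/1.558,150+v/1.558)
for n,a,b in[("bar-",(170,119),None),("barmid",(197,132),(551,138)),("barA",(182,116),(571,155)),("barB",(213,147),(532,121)),
 ("hoodFR",(135,100),(624,153)),("hoodFL",(229,180),(525,95)),("hoodBL",(153,237),(575,45)),("hoodBR",(60,150),(688,102)),
 ("gbarmid",(79,22),(714,252)),("gA",(63,13),(737,265)),("gB",(94,31),(691,240)),]:
    if b: print(n,tri(S,s(*a),D,d(*b)))
for n,a,z in[("panelscene",(8,73),.06),("",(52,103),.06),("",(93,66),.06)]: print(plane(S,s(*a),z))
E
```

```text
barmid (array([ 0.43536765, -0.00870425,  0.08264471]), np.float64(0.005911328765527554))
barA (array([ 0.42844722, -0.05738871,  0.07938465]), np.float64(0.01328121379535688))
barB (array([0.44113104, 0.03892306, 0.08887608]), np.float64(0.0004044659737742421))
hoodFR (array([ 0.47457717, -0.13339987,  0.09979027]), np.float64(0.01303747621097831))
hoodFL (array([0.47784385, 0.10258047, 0.09002651]), np.float64(0.008847840494317714))
hoodBL (array([0.64394088, 0.11012563, 0.10930471]), np.float64(0.028954126444063095))
hoodBR (array([ 0.64610089, -0.13907413,  0.10426149]), np.float64(0.005148763704942377))
gbarmid (array([ 0.41045773, -0.35718906,  0.09709169]), np.float64(0.012130546949655506))
gA (array([ 0.41513467, -0.39593046,  0.09760593]), np.float64(0.006723297080294764))
gB (array([ 0.40607815, -0.3192043 ,  0.09607426]), np.float64(0.013795291326935117))
[ 0.57600972 -0.37490791  0.06      ]
[ 0.56443724 -0.25722752  0.06      ]
[ 0.44541698 -0.27190977  0.06      ]
```

```bash
cat >> h.py <<'E'
def yaw_of(st):
    q=st["orientation"]; x=R.from_quat([q[1],q[2],q[3],q[0]]).as_matrix()[:,0]; return np.arctan2(x[1],x[0])
def plan(way,grip,smax=.05,wmax=10.,st=None):
    """way: list of (x,y,z,yaw[,minrows]); prints rows in tool axes"""
    st=st or env.get_state(); q=st["orientation"]; Rc=R.from_quat([q[1],q[2],q[3],q[0]]); p=np.array(st["tcp_pos"]); rows=[]
    for w in way:
        Rt=R.from_euler("z",w[3])*R.from_matrix(np.diag([1.,-1,-1])); t=np.array(w[:3])
        rv=(Rc.inv()*Rt).as_rotvec(degrees=True); n=max(int(np.ceil(max(np.linalg.norm(t-p)/smax,np.linalg.norm(rv)/wmax))),1,w[4] if len(w)>4 else 1)
        for k in range(n):
            Rk=Rc*R.from_rotvec(rv*k/n,degrees=True)
            rows.append([grip]+list(np.round(Rk.inv().apply((t-p)/n),4))+list(np.round(rv/n,2)))
        p,Rc=t,Rt
    while len(rows)%5: rows.append([grip]+[0]*6)
    for i in range(0,len(rows),5): print(",  ".join(",".join("%g"%(v+0.) for v in r) for r in rows[i:i+5]))
E
python3 - <<'E'
from h import *
print(yaw_of(env.get_state())); plan([(.46,.22,.25,0),(.46,.06,.25,0)],1)
E
```

```text
1.1849608242506213
1,-0.0247,0.0429,-0.001,0.01,0.01,8.49,  1,-0.0181,0.0461,-0.001,0.01,0.01,8.49,  1,-0.0111,0.0483,-0.001,0.01,0.01,8.49,  1,-0.0038,0.0494,-0.0011,0.01,0.01,8.49,  1,0.0035,0.0494,-0.0011,0.01,0.01,8.49
1,0.0107,0.0484,-0.0011,0.01,0.01,8.49,  1,0.0178,0.0462,-0.0011,0.01,0.01,8.49,  1,0.0244,0.0431,-0.0011,0.01,0.01,8.49,  1,0,0.04,0,0,0,0,  1,0,0.04,0,0,0,0
1,0,0.04,0,0,0,0,  1,0,0.04,0,0,0,0,  1,0,0,0,0,0,0,  1,0,0,0,0,0,0,  1,0,0,0,0,0,0
```

Request:
carry_out(moves=[1, -0.025, 0.043, -0.001, 0, 0, 8.5, 1, -0.018, 0.046, -0.001, 0, 0, 8.5, 1, -0.011, 0.048, -0.001, 0, 0, 8.5, 1, -0.004, 0.049, -0.001, 0, 0, 8.5, 1, 0.004, 0.049, -0.001, 0, 0, 8.5])

```text
clock: 0.72
tcp_pos: [0.3679, 0.3335, 0.2439]
orientation: [0.002, 0.977, 0.212, -0.002]
wrist_force: [0.3, 0.8, -0.3]
finger_gap: 0.0852
```

Request:
carry_out(moves=[1, 0.011, 0.048, -0.001, 0, 0, 8.5, 1, 0.018, 0.046, -0.001, 0, 0, 8.5, 1, 0.024, 0.043, -0.001, 0, 0, 8.5, 1, 0, 0.04, 0, 0, 0, 0, 1, 0, 0.04, 0, 0, 0, 0])

```text
clock: 1.35
tcp_pos: [0.4573, 0.1275, 0.2454]
orientation: [0.002, 1.0, -0.018, -0.003]
wrist_force: [-0.0, 0.2, -0.3]
finger_gap: 0.0853
```

Request:
carry_out(moves=[1, 0, 0.04, 0, 0, 0, 0, 1, 0, 0.04, 0, 0, 0, 0, 1, 0, 0, 0, 0, 0, 0, 1, 0, 0, 0, 0, 0, 0, 1, 0, 0, 0, 0, 0, 0])

```text
clock: 1.98
tcp_pos: [0.4532, 0.0437, 0.2443]
orientation: [0.002, 1.0, -0.02, -0.004]
wrist_force: [0.2, -0.1, 0.3]
finger_gap: 0.0853
```

```bash
python3 - <<'E'
from h import *
st,im=snap("wrist","w1.png"); print(st["clock"],st["tcp_pos"],yaw_of(st),st["wrist_force"])
E
```

```text
1.975 [0.45318422 0.04374879 0.24428876] -0.03961132203712426 [ 0.22196364 -0.09596295  0.26338158]
```

View pics/w1.png

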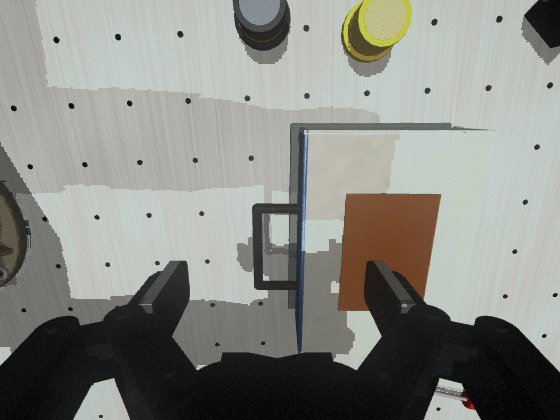

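```bash
python3 - <<'E'
from h import *
C=cam("wrist"); S=cam("scene")
for n,uv,z in[("barA",(258,207),.08),("barB",(258,286),.08),("edgeL",(304.5,129),.096),("edgeR",(300,350),.096),("backL",(490,130),.096),("base",(292,125),.008),("cell",(263,8),.056),("yel",(386,17),.056)]:
    p=plane(C,uv,z); print(n,p,proj(S,p))
for z in (.06,.08,.10): print(proj(S,plane(C,(258,247),z)))
E
```

```text
barA [0.43192305 0.03072375 0.08      ] [320.15055376 204.91950439]
barB [ 0.42662949 -0.06153176  0.08      ] [299.38076895 187.04732845]
edgeL [0.47929561 0.10719519 0.096     ] [329.24069256 226.05944465]
edgeR [ 0.47132757 -0.13613526  0.096     ] [272.46514001 178.4061559 ]
backL [0.6454148  0.09985644 0.096     ] [287.15628542 259.84217268]
base [0.47180003 0.10855177 0.008     ] [328.36017896 240.78363749]
cell [0.44554301 0.2151177  0.056     ] [363.55915272 248.95815354]
yel [0.55928943 0.20314882 0.056     ] [334.61995005 270.9075112 ]
[307.80518219 198.050235  ]
[309.92091754 196.1170127 ]
[312.10250932 194.12361504]
```

Bar ends are at wrist (258,207) and (258,286), giving a bar centre of (.429,-.015) and chamber yaw of about -.04. The bar is 92 mm long, and the scene view agrees with z≈.08. Moving above the bar.

```bash
python3 - <<'E'
from h import *
plan([(.4293,-.0154,.15,-.04)],-.06)
E
```

```text
-0.06,-0.0069,0.0199,0.0316,0.09,0.17,0.01,  -0.06,-0.007,0.02,0.0315,0.09,0.17,0.01,  -0.06,-0.0071,0.02,0.0315,0.09,0.17,0.01,  -0.06,0,0,0,0,0,0,  -0.06,0,0,0,0,0,0
```

Request:
carry_out(moves=[-0.06, -0.007, 0.02, 0.0315, 0.1, 0.2, 0, -0.06, -0.007, 0.02, 0.0315, 0.1, 0.2, 0, -0.06, -0.007, 0.02, 0.0315, 0.1, 0.2, 0, -0.06, 0, 0, 0, 0, 0, 0, -0.06, 0, 0, 0, 0, 0, 0])

```text
clock: 2.65
tcp_pos: [0.4311, -0.0123, 0.1491]
orientation: [-0.001, 1.0, -0.015, 0.003]
wrist_force: [0.2, -0.7, -0.0]
finger_gap: 0.0398
```

```bash
python3 - <<'E'
from h import *
st,im=snap("wrist","w2.png"); print(st["tcp_pos"],st["finger_gap"])
C=cam("wrist",st); print([proj(C,p) for p in [(.432,.0307,.08),(.4266,-.0615,.08)]])
plan([(.4293,-.0154,.11,-.04),(.4293,-.0154,.074,-.04,2)],-.06)
E
```

```text
[ 0.43109086 -0.01231929  0.14910034] 0.03975980947874394
[array([275.89616863, 167.29856136]), array([272.4838654 , 288.58310338])]
-0.06,-0.0018,0.0033,0.0391,-0.09,-0.32,0.59,  -0.06,0,0,0.018,0,0,0,  -0.06,0,0,0.018,0,0,0,  -0.06,0,0,0,0,0,0,  -0.06,0,0,0,0,0,0
```

View pics/w2.png

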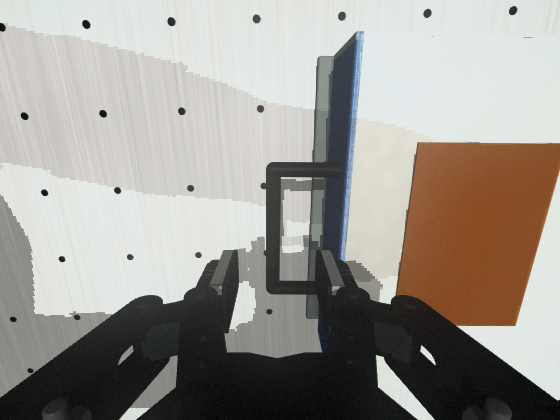

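Bar is at wrist column 273, rows 170–287, as predicted and centred between the jaws. Descending.

Request:
carry_out(moves=[-0.06, -0.002, 0.003, 0.039, 0, -0.3, 0.6, -0.06, 0, 0, 0.018, 0, 0, 0, -0.06, 0, 0, 0.018, 0, 0, 0, -0.06, 0, 0, 0, 0, 0, 0, -1, 0, 0, 0, 0, 0, 0], squeeze=30)

```text
clock: 3.32
tcp_pos: [0.4361, -0.013, 0.0787]
orientation: [0.0, 1.0, -0.017, 0.006]
wrist_force: [-22.6, -1.7, 16.9]
finger_gap: 0.0233
```

Request:
carry_out(moves=[-1, 0, 0, 0, 0, 0, 0, -1, 0, 0, 0, 0, 0, 0, -1, 0, 0, 0, 0, 0, 0, -1, 0, 0, 0, 0, 0, 0, -1, 0, 0, 0, 0, 0, 0])

```text
clock: 3.95
tcp_pos: [0.4292, -0.0126, 0.0801]
orientation: [0.002, 1.0, -0.017, -0.001]
wrist_force: [-0.8, -0.9, -3.4]
finger_gap: 0.009
```

```bash
cat >> h.py <<'E'
def arc(p0,r,a0,th0,th1,n,yaw,tilt=0):
    """waypoints: bar relative to hinge at angle a0 (shut) minus theta; p0=current TCP at th0"""
    u=np.array([np.cos(yaw),np.sin(yaw),0]); f=lambda t:r*(np.cos(a0-t)*u+np.array([0,0,np.sin(a0-t)]))
    return [tuple(p0+f(t)-f(th0))+(yaw,) for t in np.linspace(th0,th1,n+1)[1:]]
E
python3 - <<'E'
from h import *
st=env.get_state(); print(st["tcp_pos"],st["finger_gap"],st["wrist_force"])
plan(arc(st["tcp_pos"],.2246,np.pi-np.arctan2(.05,.219),0,1.62,20,-.04),-1)
E
```

```text
[ 0.42922828 -0.01262148  0.08011264] 0.008974727768895505 [-0.76408954 -0.87541941 -3.40504845]
-1,0.0047,0.0001,-0.0176,0.19,0.08,0.35,  -1,0.0062,0,-0.0171,0,0,0,  -1,0.0075,0,-0.0166,0,0,0,  -1,0.0088,0,-0.0159,0,0,0,  -1,0.0101,0,-0.0151,0,0,0
-1,0.0113,0,-0.0143,0,0,0,  -1,0.0124,0,-0.0133,0,0,0,  -1,0.0134,0,-0.0122,0,0,0,  -1,0.0144,0,-0.0111,0,0,0,  -1,0.0152,0,-0.0099,0,0,0
-1,0.016,0,-0.0087,0,0,0,  -1,0.0166,0,-0.0073,0,0,0,  -1,0.0172,0,-0.006,0,0,0,  -1,0.0176,0,-0.0045,0,0,0,  -1,0.0179,0,-0.0031,0,0,0
-1,0.0181,0,-0.0016,0,0,0,  -1,0.0182,0,-0.0002,0,0,0,  -1,0.0181,0,0.0013,0,0,0,  -1,0.018,0,0.0028,0,0,0,  -1,0.0177,0,0.0042,0,0,0
```

Request:
carry_out(moves=[-1, 0.005, 0, -0.0175, 0, 0, 0, -1, 0.006, 0, -0.017, 0, 0, 0, -1, 0.0075, 0, -0.0165, 0, 0, 0, -1, 0.009, 0, -0.016, 0, 0, 0, -1, 0.01, 0, -0.015, 0, 0, 0], squeeze=40)

```text
clock: 4.58
tcp_pos: [0.4662, -0.0141, 0.1626]
orientation: [0.002, 1.0, -0.017, -0.003]
wrist_force: [0.9, -1.4, -5.8]
finger_gap: 0.0082
```

```bash
cat > a.py <<'E'
from h import *
import sys
H=np.array([.6487,-.0225,.03]); 
def hood(st): 
    p=st["tcp_pos"]; return np.arctan2(p[2]-.03,-(p[0]-H[0])*np.cos(.04)+.04*(p[1]-H[1])), np.hypot(p[2]-.03,p[0]-H[0])
if __name__=="__main__":
    st=env.get_state(); a,r=hood(st); print(st["tcp_pos"],st["finger_gap"],st["wrist_force"],"th",a-.2245,r)
    n=int(sys.argv[2]); plan(arc(st["tcp_pos"],r,np.pi,a,float(sys.argv[1])+.2245,n,-.04),-1)
E
python3 a.py 1.62 15
```

```text
[ 0.46622086 -0.0141362   0.16260657] 0.008223347559181695 [ 0.87589366 -1.35361989 -5.75857897] th 0.40342677390180093 0.2255729073099687
-1,0.0113,0.0001,-0.0144,0.25,0.33,0.29,  -1,0.0125,0,-0.0134,0,0,0,  -1,0.0135,0,-0.0123,0,0,0,  -1,0.0145,0,-0.0112,0,0,0,  -1,0.0153,0,-0.01,0,0,0
-1,0.0161,0,-0.0087,0,0,0,  -1,0.0167,0,-0.0074,0,0,0,  -1,0.0173,0,-0.006,0,0,0,  -1,0.0177,0,-0.0046,0,0,0,  -1,0.018,0,-0.0031,0,0,0
-1,0.0182,0,-0.0017,0,0,0,  -1,0.0183,0,-0.0002,0,0,0,  -1,0.0182,0,0.0013,0,0,0,  -1,0.0181,0,0.0028,0,0,0,  -1,0.0178,0,0.0042,0,0,0
```

Tracking nicely with small forces.

Request:
carry_out(moves=[-1, 0.011, 0, -0.0145, 0, 0, 0, -1, 0.0125, 0, -0.0135, 0, 0, 0, -1, 0.0135, 0, -0.0125, 0, 0, 0, -1, 0.0145, 0, -0.011, 0, 0, 0, -1, 0.0155, 0, -0.01, 0, 0, 0])

```text
clock: 5.2
tcp_pos: [0.533, -0.0169, 0.2253]
orientation: [0.003, 1.0, -0.018, -0.006]
wrist_force: [-4.3, -1.4, 1.9]
finger_gap: 0.0085
```

```bash
python3 a.py 1.62 10
```

```text
[ 0.53302826 -0.01688156  0.22532095] 0.008492432182287025 [-4.3286975  -1.38814569  1.92358368] th 0.8111207299095798 0.22700269388058666
-1,0.0161,0.0001,-0.0089,0.34,0.66,0.23,  -1,0.0168,0,-0.0074,0,0,0,  -1,0.0173,0,-0.006,0,0,0,  -1,0.0178,0,-0.0046,0,0,0,  -1,0.0181,0,-0.0031,0,0,0
-1,0.0183,0,-0.0017,0,0,0,  -1,0.0184,0,-0.0002,0,0,0,  -1,0.0183,0,0.0013,0,0,0,  -1,0.0181,0,0.0028,0,0,0,  -1,0.0179,0,0.0042,0,0,0
```

Request:
carry_out(moves=[-1, 0.016, 0, -0.009, 0.3, 0.6, 0.2, -1, 0.017, 0, -0.0075, 0, 0, 0, -1, 0.0175, 0, -0.006, 0, 0, 0, -1, 0.018, 0, -0.0045, 0, 0, 0, -1, 0.018, 0, -0.003, 0, 0, 0])

```text
clock: 5.82
tcp_pos: [0.6208, -0.0205, 0.2572]
orientation: [0.001, 1.0, -0.02, -0.002]
wrist_force: [-3.2, -0.2, 4.1]
finger_gap: 0.0079
```

```bash
python3 a.py 1.63 5
```

```text
[ 0.62078919 -0.02051518  0.2572393 ] 0.007878266446767838 [-3.17379913 -0.15471553  4.07365506] th 1.2238354181428797 0.22894696470151613
-1,0.0185,0,-0.0016,0.08,0.19,0.02,  -1,0.0186,0,0,0,0,0,  -1,0.0185,0,0.0015,0,0,0,  -1,0.0183,0,0.003,0,0,0,  -1,0.018,0,0.0045,0,0,0
```

Request:
carry_out(moves=[-1, 0.0185, 0, -0.0015, 0, 0, 0, -1, 0.0185, 0, 0, 0, 0, 0, -1, 0.0185, 0, 0.0015, 0, 0, 0, -1, 0.0185, 0, 0.003, 0, 0, 0, -1, 0.018, 0, 0.0045, 0, 0, 0])

```text
clock: 6.45
tcp_pos: [0.7154, -0.0244, 0.2504]
orientation: [0.001, 1.0, -0.02, -0.002]
wrist_force: [-21.2, 0.6, 38.4]
finger_gap: 0.008
```

Request:
carry_out(moves=[-0.1, 0, 0, 0, 0, 0, 0, -0.1, 0, 0, 0, 0, 0, 0, -0.1, 0, 0, 0, 0, 0, 0, -0.1, 0, 0, -0.03, 0, 0, 0, -0.1, 0, 0, -0.04, 0, 0, 0])

```text
clock: 7.08
tcp_pos: [0.7156, -0.0237, 0.3185]
orientation: [-0.0, 1.0, -0.02, -0.004]
wrist_force: [0.2, -0.7, 0.4]
finger_gap: 0.0382
```

```bash
python3 - <<'E'
from h import *
st=env.get_state(); print(st["tcp_pos"],st["finger_gap"],st["wrist_force"],st["joint_pos"])
snap("scene","s1.png"); snap("side","d1.png")
plan([(.57,0,.33,-.04),(.46,.13,.26,-.04)],1)
E
```

```text
[ 0.71563549 -0.02367825  0.31848565] 0.03818873662635902 [ 0.17343368 -0.7413339   0.40792328] [-1.44913714e-01  6.52343788e-01  7.69136172e-01  1.69558077e+00
 -3.01723515e-04  1.46510599e+00]
1,-0.0494,-0.006,-0.0022,0.01,-0.03,0.02,  1,-0.0494,-0.006,-0.0021,0.01,-0.03,0.02,  1,-0.0494,-0.006,-0.0021,0.01,-0.03,0.02,  1,-0.0288,-0.0314,0.0175,0,0,0,  1,-0.0288,-0.0314,0.0175,0,0,0
1,-0.0288,-0.0314,0.0175,0,0,0,  1,-0.0288,-0.0314,0.0175,0,0,0,  1,0,0,0,0,0,0,  1,0,0,0,0,0,0,  1,0,0,0,0,0,0
```

View pics/s1.png

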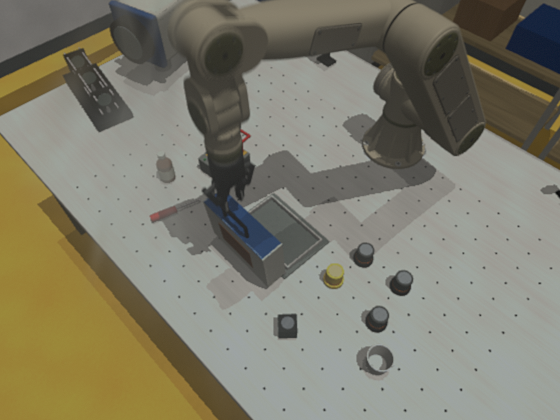

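Hood stands open, the tray is clear, and the cells haven't moved. Next is a wrist view over the cells and tray.

```bash
python3 - <<'E'
from h import *
plan([(.56,0,.32,-.04),(.48,.24,.27,-.04)],1,smax=.058)
E
```

```text
1,-0.0527,-0.0059,0.0012,0.01,-0.03,0.02,  1,-0.0527,-0.0059,0.0012,0.01,-0.03,0.02,  1,-0.0527,-0.0059,0.0012,0.01,-0.03,0.02,  1,-0.0179,-0.0473,0.01,0,0,0,  1,-0.0179,-0.0473,0.01,0,0,0
1,-0.0179,-0.0473,0.01,0,0,0,  1,-0.0179,-0.0473,0.01,0,0,0,  1,-0.0179,-0.0473,0.01,0,0,0,  1,0,0,0,0,0,0,  1,0,0,0,0,0,0
```

Request:
carry_out(moves=[1, -0.053, -0.006, 0.001, 0, 0, 0, 1, -0.053, -0.006, 0.001, 0, 0, 0, 1, -0.053, -0.006, 0.001, 0, 0, 0, 1, -0.018, -0.047, 0.01, 0, 0, 0, 1, -0.018, -0.047, 0.01, 0, 0, 0])

```text
clock: 7.8
tcp_pos: [0.5251, 0.0946, 0.2938]
orientation: [-0.0, 1.0, -0.023, 0.002]
wrist_force: [-0.6, 0.1, 0.3]
finger_gap: 0.085
```

Request:
carry_out(moves=[1, -0.018, -0.047, 0.01, 0, 0, 0, 1, -0.018, -0.047, 0.01, 0, 0, 0, 1, -0.018, -0.047, 0.01, 0, 0, 0, 1, 0, 0, 0, 0, 0, 0, 1, 0, 0, 0, 0, 0, 0])

```text
clock: 8.43
tcp_pos: [0.4729, 0.2443, 0.2626]
orientation: [-0.001, 1.0, -0.021, 0.004]
wrist_force: [-0.2, 0.7, 0.6]
finger_gap: 0.0852
```

```bash
python3 - <<'E'
from h import *
st,im=snap("wrist","w3.png"); print(st["clock"],st["tcp_pos"],yaw_of(st))
C=cam("wrist",st)
for p in[(.4455,.215,.056),(.4386,.345,.056),(.570,.361,.056),(.5588,-.019,.008)]: print(proj(C,p))
E
```

```text
8.425 [0.47288977 0.24433114 0.26255295] -0.04172342496376623
[253.03596282 211.25488297]
[238.58175899  93.86436505]
[363.88214575  71.86454525]
[337.44481118 342.49342333]
```

View pics/w3.png

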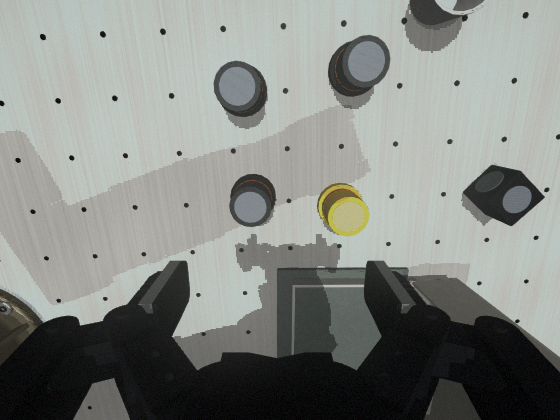

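Glass discs at (251,208), (240,86), (366,62); yellow decoy at (348,216); tray rim corner at (293,286). Fitting the discs by colour.

```bash
cat >> h.py <<'E'
def glass(im,col,guess,tol=22,rad=40):
    """ellipse centre of the glass disc nearest each guess"""
    m=(np.abs(im.astype(int)-col).max(2)<tol).astype(np.uint8); m=cv2.morphologyEx(m,cv2.MORPH_OPEN,np.ones((3,3)))
    cs=cv2.findContours(m,cv2.RETR_EXTERNAL,cv2.CHAIN_APPROX_NONE)[0]; out=[]
    for g in guess:
        c=[k for k in cs if len(k)>8 and np.hypot(*(k.reshape(-1,2).mean(0)-g))<rad]
        if c: e=cv2.fitEllipse(cv2.convexHull(max(c,key=cv2.contourArea))); out.append((e[0],e[1]))
        else: out.append(None)
    return out
E
python3 - <<'E'
from h import *
im=np.load("pics/w3.png.npy"); st=env.get_state(); C=cam("wrist",st)
for u,v in[(251,208),(240,86),(366,62)]: print(im[v,u])
g=[(251,208),(240,86),(366,62)]
E=glass(im,im[208,251].astype(int),g)
S=cam("scene"); a=np.load("pics/s1.png.npy"); gs=[(366,248),(404,276),(378,312)]
print([a[v,u] for u,v in gs]); F=glass(a,a[276,404].astype(int),gs,20,10)
for e,f in zip(E,F):
    print(e,f); 
    if e: print(plane(C,e[0],.056), tri(C,e[0],S,f[0]) if f else "")
# rim corners etc
for n,uv,z in[("rim inner/outer",(293,286),.025),("base",(277,269),.008),("base",(409,269),.008)]: print(n,plane(C,uv,z))
E
```

```text
[128 134 140]
[131 141 143]
[130 137 142]
[array([113, 117, 116], dtype=uint8), array([114, 118, 118], dtype=uint8), array([111, 115, 115], dtype=uint8)]
((249.91712951660156, 206.75836181640625), (30.12456512451172, 31.792007446289062)) ((365.5564880371094, 249.12437438964844), (10.521438598632812, 12.204385757446289))
[0.44218084 0.22050792 0.056     ] (array([0.4421688 , 0.22011546, 0.05634565]), np.float64(0.0009486718187686125))
((236.70663452148438, 85.82197570800781), (35.56089782714844, 38.6318473815918)) ((404.147705078125, 277.3853454589844), (11.07948112487793, 13.635086059570312))
[0.43732509 0.35277739 0.056     ] (array([0.4375052 , 0.35255012, 0.05711817]), np.float64(0.00025334866082263037))
((366.0370788574219, 60.92612075805664), (35.66791915893555, 40.51592254638672)) ((379.5, 314.0), (12.168707847595215, 14.37870979309082))
[0.5718595  0.37099393 0.056     ] (array([0.57171326, 0.37068936, 0.05673576]), np.float64(0.0004027503909989172))
rim inner/outer [0.49134177 0.09396358 0.025     ]
base [0.46998195 0.11223443 0.008     ]
base [0.65942166 0.10326186 0.008     ]
```

```bash
python3 - <<'E'
from h import *
plan([(.442,.220,.10,-.04)],1,smax=.055)
E
```

```text
1,-0.0078,0.0064,0.0406,-0.03,-0.11,-0.03,  1,-0.0077,0.0064,0.0406,-0.03,-0.11,-0.03,  1,-0.0076,0.0064,0.0406,-0.03,-0.11,-0.03,  1,-0.0076,0.0064,0.0406,-0.03,-0.11,-0.03,  1,0,0,0,0,0,0
```

Request:
carry_out(moves=[1, -0.0075, 0.0065, 0.041, 0, 0, 0, 1, -0.0075, 0.0065, 0.041, 0, 0, 0, 1, -0.0075, 0.0065, 0.041, 0, 0, 0, 1, -0.0075, 0.0065, 0.041, 0, 0, 0, 1, 0, 0, 0, 0, 0, 0])

```text
clock: 9.1
tcp_pos: [0.4482, 0.2134, 0.0967]
orientation: [-0.002, 1.0, -0.027, 0.008]
wrist_force: [0.1, 0.9, 0.2]
finger_gap: 0.0853
```

```bash
python3 - <<'E'
from h import *
st=env.get_state(); print(st["tcp_pos"])
plan([(.442,.220,.06,-.04),(.442,.220,.03,-.04)],1,smax=.055)
E
```

```text
[0.44817474 0.21338972 0.09671405]
1,-0.0071,-0.0061,0.0366,-0.24,-0.9,-0.81,  1,0,0,0.03,0,0,0,  1,0,0,0,0,0,0,  1,0,0,0,0,0,0,  1,0,0,0,0,0,0
```

Request:
carry_out(moves=[1, -0.007, -0.006, 0.035, -0.2, -0.9, -0.8, 1, 0, 0, 0.03, 0, 0, 0, 1, 0, 0, 0, 0, 0, 0, 1, 0, 0, 0, 0, 0, 0, 1, 0, 0, 0, 0, 0, 0])

```text
clock: 9.72
tcp_pos: [0.4535, 0.2201, 0.0406]
orientation: [-0.003, 1.0, -0.023, 0.008]
wrist_force: [0.6, 0.0, -0.6]
finger_gap: 0.0854
```

Request:
carry_out(moves=[-1, 0, 0, 0, 0, 0, 0, -1, 0, 0, 0, 0, 0, 0, -1, 0, 0, 0, 0, 0, 0, -1, 0, 0, 0, 0, 0, 0, -1, 0, 0, 0, 0, 0, 0], squeeze=50)

```text
clock: 10.35
tcp_pos: [0.4537, 0.2205, 0.0428]
orientation: [-0.003, 1.0, -0.023, 0.009]
wrist_force: [-0.9, 0.0, 1.7]
finger_gap: 0.0486
```

```bash
python3 - <<'E'
from h import *
st=env.get_state(); print(st["tcp_pos"],st["finger_gap"],st["wrist_force"])
z=st["tcp_pos"][2]
plan([(.442,.220,z+.1,-.04),(.5563,-.0815,z+.1,-.04)],-1,smax=.055)
E
```

```text
[0.45366111 0.22047521 0.04281661] 0.04856386606214016 [-0.92861549  0.0173995   1.68054929]
-1,-0.0049,0.0001,-0.0501,-0.21,-0.51,-0.16,  -1,-0.0054,0.0003,-0.0501,-0.21,-0.51,-0.16,  -1,0.021,0.0494,0,0,0,0,  -1,0.021,0.0494,0,0,0,0,  -1,0.021,0.0494,0,0,0,0
-1,0.021,0.0494,0,0,0,0,  -1,0.021,0.0494,0,0,0,0,  -1,0.021,0.0494,0,0,0,0,  -1,0,0,0,0,0,0,  -1,0,0,0,0,0,0
```

Request:
carry_out(moves=[-1, 0, 0, -0.05, 0, 0, 0, -1, 0, 0, -0.05, 0, 0, 0, -1, 0.017, 0.05, 0, 0, 0, 0, -1, 0.02, 0.05, 0, 0, 0, 0, -1, 0.02, 0.05, 0, 0, 0, 0])

```text
clock: 10.98
tcp_pos: [0.5021, 0.0668, 0.1432]
orientation: [-0.003, 1.0, -0.018, 0.008]
wrist_force: [0.5, 1.0, -3.1]
finger_gap: 0.0482
```

Request:
carry_out(moves=[-1, 0.02, 0.05, 0, 0, 0, 0, -1, 0.02, 0.05, 0, 0, 0, 0, -1, 0.02, 0.05, 0, 0, 0, 0, -1, 0, 0, 0, 0, 0, 0, -1, 0, 0, 0, 0, 0, 0])

```text
clock: 11.6
tcp_pos: [0.5578, -0.0942, 0.1395]
orientation: [-0.003, 1.0, -0.021, 0.006]
wrist_force: [-0.2, -0.2, -2.9]
finger_gap: 0.0484
```

```bash
python3 - <<'E'
from h import *
st=env.get_state(); print(st["tcp_pos"],st["finger_gap"],st["wrist_force"])
plan([(.5563,-.0815,.085,-.04)],-1,smax=.04)
E
```

```text
[ 0.55777094 -0.09422109  0.13950123] 0.04842066470980228 [-0.22753601 -0.18578113 -2.8890408 ]
-1,-0.0013,-0.0062,0.0273,-0.17,-0.36,-0.06,  -1,-0.0012,-0.0062,0.0273,-0.17,-0.36,-0.06,  -1,0,0,0,0,0,0,  -1,0,0,0,0,0,0,  -1,0,0,0,0,0,0
```

Request:
carry_out(moves=[-1, -0.0015, -0.006, 0.027, 0, -0.4, 0, -1, -0.0015, -0.006, 0.027, 0, -0.4, 0, -1, 0, 0, 0, 0, 0, 0, -1, 0, 0, 0, 0, 0, 0, -1, 0, 0, 0, 0, 0, 0])

```text
clock: 12.22
tcp_pos: [0.555, -0.0771, 0.0858]
orientation: [-0.003, 1.0, -0.018, -0.001]
wrist_force: [-0.1, 0.5, -2.9]
finger_gap: 0.0481
```

```bash
python3 - <<'E'
from h import *
st=env.get_state(); print(st["tcp_pos"],st["finger_gap"],st["wrist_force"])
plan([(.5563,-.0815,.053,-.04,3)],-1,smax=.04)
E
```

```text
[ 0.55499253 -0.07706238  0.08579838] 0.04814646080946407 [-0.1310408   0.52067607 -2.86552749]
-1,0.0005,0.0015,0.0109,-0.11,0.02,0.08,  -1,0.0005,0.0015,0.0109,-0.11,0.02,0.08,  -1,0.0005,0.0015,0.0109,-0.11,0.02,0.08,  -1,0,0,0,0,0,0,  -1,0,0,0,0,0,0
```

Request:
carry_out(moves=[-1, 0.0005, 0.0015, 0.011, 0, 0, 0, -1, 0.0005, 0.0015, 0.011, 0, 0, 0, -1, 0.0005, 0.0015, 0.01, 0, 0, 0, -1, 0, 0, 0.002, 0, 0, 0, -1, 0, 0, 0.001, 0, 0, 0])

```text
clock: 12.85
tcp_pos: [0.5573, -0.0826, 0.051]
orientation: [-0.002, 1.0, -0.018, 0.001]
wrist_force: [-4.7, 2.7, 15.8]
finger_gap: 0.0484
```

```bash
python3 - <<'E'
from h import *
st=env.get_state(); print(st["tcp_pos"],st["finger_gap"],st["wrist_force"])
E
```

```text
[ 0.55732988 -0.08255594  0.0509892 ] 0.048385021404253985 [-4.65289527  2.70023886 15.81715494]
```

Request:
carry_out(moves=[0.5, 0, 0, 0, 0, 0, 0, 0.5, 0, 0, 0, 0, 0, 0, 0.5, 0, 0, 0, 0, 0, 0, 0.5, 0, 0, -0.04, 0, 0, 0, 0.5, 0, 0, -0.05, 0, 0, 0])

```text
clock: 13.48
tcp_pos: [0.5554, -0.0826, 0.1398]
orientation: [-0.003, 1.0, -0.019, -0.002]
wrist_force: [1.1, 0.3, -0.2]
finger_gap: 0.064
```

```bash
cat > look.py <<'E'
from h import *
import sys
# scene view: cell glass positions on the known planes
S=cam("scene"); im=env.read_camera("scene"); fn=sys.argv[1]; cv2.imwrite("pics/"+fn,cv2.cvtColor(im,cv2.COLOR_RGB2BGR))
for a in sys.argv[2:]:
    x,y,z=map(float,a.split(",")); g=proj(S,(x,y,z)); e=glass(im,np.array([113,117,117]),[g],22,16)[0]
    print(a,g.round(),e and e[1],e and plane(S,e[0],z).round(4))
E
python3 - <<'E'
from h import *
st=env.get_state(); print(st["tcp_pos"],st["finger_gap"],st["wrist_force"])
plan([(.4375,.3525,.14,-.04)],1,smax=.058)
E
python3 look.py s2.png .4375,.3525,.0565 .5717,.3707,.0565 .557,-.0826,.064
```

```text
[ 0.55540504 -0.08262912  0.13977228] 0.06404867626855364 [ 1.06564221  0.27901342 -0.19905171]
1,-0.0167,-0.0538,0.0004,-0.05,0.03,0.02,  1,-0.0168,-0.0538,0.0003,-0.05,0.03,0.02,  1,-0.0168,-0.0538,0.0003,-0.05,0.03,0.02,  1,-0.0168,-0.0538,0.0002,-0.05,0.03,0.02,  1,-0.0168,-0.0538,0.0002,-0.05,0.03,0.02
1,-0.0168,-0.0538,0.0001,-0.05,0.03,0.02,  1,-0.0169,-0.0538,0.0001,-0.05,0.03,0.02,  1,-0.0169,-0.0538,0,-0.05,0.03,0.02,  1,0,0,0,0,0,0,  1,0,0,0,0,0,0
.4375,.3525,.0565 [404. 277.] (11.015643119812012, 13.644478797912598) [0.4371 0.3523 0.0565]
.5717,.3707,.0565 [380. 314.] (12.151068687438965, 14.4947509765625) [0.5717 0.3704 0.0565]
.557,-.0826,.064 [265. 210.] (9.357609748840332, 11.413578987121582) [ 0.556  -0.0841  0.064 ]
```

Request:
carry_out(moves=[1, -0.017, -0.054, 0, 0, 0, 0, 1, -0.017, -0.054, 0, 0, 0, 0, 1, -0.017, -0.054, 0, 0, 0, 0, 1, -0.017, -0.054, 0, 0, 0, 0, 1, -0.017, -0.054, 0, 0, 0, 0])

```text
clock: 14.15
tcp_pos: [0.4884, 0.1925, 0.1506]
orientation: [-0.001, 1.0, -0.023, 0.009]
wrist_force: [0.9, 0.1, -1.0]
finger_gap: 0.0855
```

Request:
carry_out(moves=[1, -0.017, -0.054, 0, 0, 0, 0, 1, -0.017, -0.054, 0, 0, 0, 0, 1, -0.017, -0.054, 0, 0, 0, 0, 1, 0, 0, 0, 0, 0, 0, 1, 0, 0, 0, 0, 0, 0])

```text
clock: 14.78
tcp_pos: [0.4422, 0.3659, 0.1503]
orientation: [-0.002, 1.0, -0.02, 0.011]
wrist_force: [0.4, 0.5, 0.6]
finger_gap: 0.0855
```

```bash
python3 - <<'E'
from h import *
st=env.get_state(); print(st["tcp_pos"],st["joint_pos"],yaw_of(st))
plan([(.4375,.3525,.09,-.04),(.4375,.3525,.035,-.04)],1,smax=.04)
E
```

```text
[0.44216931 0.36591143 0.15031021] [ 0.55552233  0.33743487 -0.14970748  1.06245674 -0.00797686  2.16601666] -0.03984072143098018
1,-0.0027,0.007,0.0301,-0.15,-0.63,0.01,  1,-0.0024,0.0069,0.0301,-0.15,-0.63,0.01,  1,0,0,0.0275,0,0,0,  1,0,0,0.0275,0,0,0,  1,0,0,0,0,0,0
```

Request:
carry_out(moves=[1, -0.003, 0.007, 0.03, -0.1, -0.6, 0, 1, -0.003, 0.007, 0.03, -0.1, -0.6, 0, 1, -0.002, 0, 0.02, 0, 0, 0, 1, 0, 0, 0, 0, 0, 0, 1, 0, 0, 0, 0, 0, 0])

```text
clock: 15.4
tcp_pos: [0.4383, 0.3463, 0.0697]
orientation: [-0.001, 1.0, -0.025, 0.002]
wrist_force: [0.6, 0.2, 0.6]
finger_gap: 0.085
```

```bash
python3 - <<'E'
from h import *
st=env.get_state(); print(st["tcp_pos"],yaw_of(st))
plan([(.4375,.3525,.035,-.04)],1,smax=.04)
E
```

```text
[0.43833641 0.34632567 0.06973569] -0.049354728515261855
1,-0.0012,-0.006,0.0347,-0.13,-0.18,-0.54,  1,0,0,0,0,0,0,  1,0,0,0,0,0,0,  1,0,0,0,0,0,0,  1,0,0,0,0,0,0
```

Request:
carry_out(moves=[1, -0.001, -0.005, 0.018, 0, -0.2, -0.5, 1, 0, 0, 0.018, 0, 0, 0, 1, 0, 0, 0, 0, 0, 0, -1, 0, 0, 0, 0, 0, 0, -1, 0, 0, 0, 0, 0, 0])

```text
clock: 16.02
tcp_pos: [0.44, 0.3531, 0.0345]
orientation: [-0.003, 1.0, -0.02, 0.002]
wrist_force: [-2.8, -0.2, 1.6]
finger_gap: 0.0516
```

Request:
carry_out(moves=[-1, 0, 0, 0, 0, 0, 0, -1, 0, 0, 0, 0, 0, 0, -1, 0, 0, 0, 0, 0, 0, -1, 0, 0, 0, 0, 0, 0, -1, 0, 0, 0, 0, 0, 0])

```text
clock: 16.65
tcp_pos: [0.44, 0.3533, 0.0349]
orientation: [-0.003, 1.0, -0.02, 0.002]
wrist_force: [-1.3, 0.4, -1.8]
finger_gap: 0.0487
```

```bash
python3 - <<'E'
from h import *
st=env.get_state(); print(st["tcp_pos"],st["finger_gap"],st["wrist_force"],yaw_of(st)); p=st["tcp_pos"]
plan([(p[0],p[1],p[2]+.1,-.04),(.559,-.0195,p[2]+.1,-.04)],-1,smax=.058)
E
```

```text
[0.44000031 0.35328304 0.03492096] 0.048661400396838264 [-1.26135994  0.40456918 -1.84717775] -0.03984510965182661
-1,0.0002,-0.0003,-0.05,-0.17,-0.11,0,  -1,0.0001,-0.0001,-0.05,-0.17,-0.11,0,  -1,0.0191,0.0525,0,0,0,0,  -1,0.0191,0.0525,0,0,0,0,  -1,0.0191,0.0525,0,0,0,0
-1,0.0191,0.0525,0,0,0,0,  -1,0.0191,0.0525,0,0,0,0,  -1,0.0191,0.0525,0,0,0,0,  -1,0.0191,0.0525,0,0,0,0,  -1,0,0,0,0,0,0
```

Perfect grasp. Carrying to the middle slot.

Request:
carry_out(moves=[-1, 0, 0, -0.05, 0, 0, 0, -1, 0, 0, -0.05, 0, 0, 0, -1, 0.019, 0.052, 0, 0, 0, 0, -1, 0.019, 0.052, 0, 0, 0, 0, -1, 0.019, 0.052, 0, 0, 0, 0])

```text
clock: 17.27
tcp_pos: [0.4909, 0.1941, 0.1367]
orientation: [-0.002, 1.0, -0.015, 0.002]
wrist_force: [0.3, -0.1, -3.9]
finger_gap: 0.0488
```

Request:
carry_out(moves=[-1, 0.019, 0.052, 0, 0, 0, 0, -1, 0.019, 0.052, 0, 0, 0, 0, -1, 0.019, 0.052, 0, 0, 0, 0, -1, 0.018, 0.04, 0, 0, 0, 0, -1, 0, 0, 0, 0, 0, 0])

```text
clock: 17.9
tcp_pos: [0.562, -0.0146, 0.1358]
orientation: [-0.002, 1.0, -0.018, 0.003]
wrist_force: [-0.1, 0.5, -2.3]
finger_gap: 0.0489
```

```bash
python3 - <<'E'
from h import *
st=env.get_state(); print(st["tcp_pos"],st["finger_gap"],st["wrist_force"],yaw_of(st)); p=st["tcp_pos"]
plan([(.559,-.0195,.08,-.04)],-1,smax=.03)
E
python3 look.py s3.png .5717,.3707,.0565 .557,-.0826,.064
```

```text
[ 0.56203769 -0.0146443   0.13581514] 0.048935830001855724 [-0.13631117  0.46655197 -2.33975627] -0.03610040582195441
-1,-0.0016,0.0026,0.0279,-0.13,-0.18,0.11,  -1,-0.0015,0.0025,0.0279,-0.13,-0.18,0.11,  -1,0,0,0,0,0,0,  -1,0,0,0,0,0,0,  -1,0,0,0,0,0,0
.5717,.3707,.0565 [380. 314.] (12.151068687438965, 14.4947509765625) [0.5717 0.3704 0.0565]
.557,-.0826,.064 [265. 210.] None None
```

Request:
carry_out(moves=[-1, -0.0015, 0.0025, 0.028, 0, -0.2, 0, -1, -0.0015, 0.0025, 0.028, 0, -0.2, 0, -1, 0, 0, 0.01, 0, 0, 0, -1, 0, 0, 0, 0, 0, 0, -1, 0, 0, 0, 0, 0, 0])

```text
clock: 18.58
tcp_pos: [0.5566, -0.0132, 0.0693]
orientation: [-0.003, 1.0, -0.015, -0.001]
wrist_force: [-0.9, 0.4, -2.7]
finger_gap: 0.049
```

```bash
python3 - <<'E'
from h import *
st=env.get_state(); print(st["tcp_pos"],st["finger_gap"],st["wrist_force"],yaw_of(st)); p=st["tcp_pos"]
plan([(.559,-.0195,.043,-.04,3)],-1,smax=.03)
E
```

```text
[ 0.55661349 -0.01324729  0.06932532] 0.04895621390499376 [-0.93974737  0.38442848 -2.70387558] -0.029519243678217056
-1,0.0009,0.0021,0.0088,-0.13,0.05,0.2,  -1,0.0009,0.0021,0.0088,-0.13,0.05,0.2,  -1,0.0009,0.0021,0.0088,-0.13,0.05,0.2,  -1,0,0,0,0,0,0,  -1,0,0,0,0,0,0
```

Request:
carry_out(moves=[-1, 0.001, 0.002, 0.009, 0, 0, 0.2, -1, 0.001, 0.002, 0.009, 0, 0, 0.2, -1, 0.001, 0.002, 0.008, 0, 0, 0.2, -1, 0, 0, 0.002, 0, 0, 0, -1, 0, 0, 0, 0, 0, 0])

```text
clock: 19.2
tcp_pos: [0.5614, -0.0198, 0.0429]
orientation: [-0.003, 1.0, -0.02, 0.001]
wrist_force: [-0.5, -0.1, -2.2]
finger_gap: 0.0486
```

```bash
python3 - <<'E'
from h import *
st=env.get_state(); print(st["tcp_pos"],st["finger_gap"],st["wrist_force"],yaw_of(st))
E
```

```text
[ 0.56143853 -0.01979061  0.04293054] 0.048623744395248074 [-0.45876289 -0.07720277 -2.15517202] -0.04068447725289607
```

Request:
carry_out(moves=[-1, 0, 0, 0.002, 0, 0, 0, -1, 0, 0, 0.002, 0, 0, 0, -1, 0, 0, 0, 0, 0, 0, 0.5, 0, 0, 0, 0, 0, 0, 0.5, 0, 0, 0, 0, 0, 0])

```text
clock: 19.82
tcp_pos: [0.5624, -0.0202, 0.0432]
orientation: [-0.003, 1.0, -0.021, 0.003]
wrist_force: [-0.1, 0.9, 0.0]
finger_gap: 0.0638
```

Request:
carry_out(moves=[0.5, 0, 0, 0, 0, 0, 0, 0.5, 0, 0, -0.04, 0, 0, 0, 0.5, 0, 0, -0.05, 0, 0, 0, 1, 0, -0.05, 0, 0, 0, 0, 1, 0.001, -0.055, 0, 0, 0, 0])

```text
clock: 20.45
tcp_pos: [0.5685, 0.0826, 0.1355]
orientation: [-0.003, 1.0, -0.025, 0.003]
wrist_force: [0.5, -0.2, -1.3]
finger_gap: 0.0851
```

```bash
python3 - <<'E'
from h import *
st=env.get_state(); print(st["tcp_pos"],st["finger_gap"],st["wrist_force"])
plan([(.5717,.3707,.15,-.04)],1,smax=.058)
E
python3 look.py s4.png .5717,.3707,.0565 .557,-.0826,.064 .5614,-.0198,.064
```

```text
[0.56853332 0.08264492 0.13550034] 0.08507897782892161 [ 0.49165591 -0.1664204  -1.25347756]
1,-0.0022,-0.0576,-0.0026,-0.07,-0.06,-0.11,  1,-0.0021,-0.0576,-0.0026,-0.07,-0.06,-0.11,  1,-0.002,-0.0576,-0.0027,-0.07,-0.06,-0.11,  1,-0.0019,-0.0576,-0.0028,-0.07,-0.06,-0.11,  1,-0.0018,-0.0576,-0.0028,-0.07,-0.06,-0.11
.5717,.3707,.0565 [380. 314.] (12.151068687438965, 14.4947509765625) [0.5717 0.3704 0.0565]
.557,-.0826,.064 [265. 210.] (8.344589233398438, 11.253580093383789) [ 0.5561 -0.0839  0.064 ]
.5614,-.0198,.064 [278. 223.] (7.179584503173828, 8.416437149047852) [ 0.5646 -0.0257  0.064 ]
```

Request:
carry_out(moves=[1, -0.002, -0.056, -0.002, 0, 0, 0, 1, -0.002, -0.056, -0.002, 0, 0, 0, 1, -0.002, -0.056, -0.002, 0, 0, 0, 1, -0.002, -0.056, -0.002, 0, 0, 0, 1, -0.002, -0.05, -0.002, 0, 0, 0])

```text
clock: 21.12
tcp_pos: [0.5722, 0.3687, 0.1482]
orientation: [-0.005, 1.0, -0.023, 0.004]
wrist_force: [0.1, -0.1, -0.1]
finger_gap: 0.0854
```

```bash
python3 - <<'E'
from h import *
st=env.get_state(); print(st["tcp_pos"],st["wrist_force"],yaw_of(st))
plan([(.570,.3707,.075,-.04)],1,smax=.04)
E
```

```text
[0.57221435 0.3686696  0.1482335 ] [ 0.14319762 -0.11177774 -0.09045015] -0.04684148977210905
1,-0.0015,-0.0006,0.0366,-0.27,-0.23,-0.19,  1,-0.0013,-0.0008,0.0366,-0.27,-0.23,-0.19,  1,0,0,0,0,0,0,  1,0,0,0,0,0,0,  1,0,0,0,0,0,0
```

Request:
carry_out(moves=[1, -0.0015, 0, 0.037, -0.3, -0.2, -0.2, 1, -0.0015, 0, 0.037, -0.3, -0.2, -0.2, 1, 0, 0, 0, 0, 0, 0, 1, 0, 0, 0, 0, 0, 0, 1, 0, 0, 0, 0, 0, 0])

```text
clock: 21.75
tcp_pos: [0.571, 0.3749, 0.0747]
orientation: [-0.001, 1.0, -0.016, 0.003]
wrist_force: [0.1, -0.4, 0.6]
finger_gap: 0.0853
```

```bash
python3 - <<'E'
from h import *
st=env.get_state(); print(st["tcp_pos"],st["wrist_force"],yaw_of(st))
plan([(.570,.3707,.035,-.04,2)],1,smax=.04)
E
python3 look.py s5.png .557,-.0826,.064 .5614,-.0198,.064
```

```text
[0.5710075  0.37491009 0.07472934] [ 0.12120231 -0.42296366  0.62161909] -0.032723505314504304
1,-0.0005,0.0022,0.0199,-0.04,-0.16,0.21,  1,-0.0005,0.0021,0.0199,-0.04,-0.16,0.21,  1,0,0,0,0,0,0,  1,0,0,0,0,0,0,  1,0,0,0,0,0,0
.557,-.0826,.064 [265. 210.] (9.340027809143066, 11.560345649719238) [ 0.5561 -0.0843  0.064 ]
.5614,-.0198,.064 [278. 223.] (9.451701164245605, 12.211982727050781) [ 0.5611 -0.0213  0.064 ]
```

Both placed cells are confirmed in the tray. Grasping the third.

Request:
carry_out(moves=[1, -0.001, 0.002, 0.02, 0, -0.2, 0.2, 1, -0.001, 0.002, 0.02, 0, 0, 0.2, 1, 0, 0, 0, 0, 0, 0, -1, 0, 0, 0, 0, 0, 0, -1, 0, 0, 0, 0, 0, 0])

```text
clock: 22.42
tcp_pos: [0.5712, 0.3707, 0.0355]
orientation: [-0.002, 1.0, -0.021, 0.003]
wrist_force: [-0.6, 0.2, 0.1]
finger_gap: 0.0516
```

Request:
carry_out(moves=[-1, 0, 0, 0, 0, 0, 0, -1, 0, 0, 0, 0, 0, 0, -1, 0, 0, 0, 0, 0, 0, -1, 0, 0, -0.05, 0, 0, 0, -1, 0, 0, -0.055, 0, 0, 0])

```text
clock: 23.05
tcp_pos: [0.5667, 0.3685, 0.1362]
orientation: [0.001, 1.0, -0.021, -0.002]
wrist_force: [0.1, -0.0, -2.1]
finger_gap: 0.0484
```

```bash
python3 - <<'E'
from h import *
st=env.get_state(); print(st["tcp_pos"],st["finger_gap"],st["wrist_force"],yaw_of(st))
plan([(.5617,.0425,.135,-.04)],-1,smax=.06)
E
```

```text
[0.56671872 0.3685205  0.13618737] 0.048384195836177674 [ 0.05559971 -0.03568901 -2.07789866] -0.04162225450391188
-1,0.0014,0.0543,0.0003,0.02,0.05,-0.02,  -1,0.0014,0.0543,0.0003,0.02,0.05,-0.02,  -1,0.0014,0.0543,0.0003,0.02,0.05,-0.02,  -1,0.0014,0.0543,0.0002,0.02,0.05,-0.02,  -1,0.0014,0.0543,0.0002,0.02,0.05,-0.02
-1,0.0014,0.0543,0.0002,0.02,0.05,-0.02,  -1,0,0,0,0,0,0,  -1,0,0,0,0,0,0,  -1,0,0,0,0,0,0,  -1,0,0,0,0,0,0
```

Request:
carry_out(moves=[-1, 0.001, 0.054, 0, 0, 0, 0, -1, 0.001, 0.054, 0, 0, 0, 0, -1, 0.001, 0.054, 0, 0, 0, 0, -1, 0.001, 0.054, 0, 0, 0, 0, -1, 0.001, 0.054, 0, 0, 0, 0])

```text
clock: 23.68
tcp_pos: [0.5647, 0.0974, 0.1419]
orientation: [-0.002, 1.0, -0.016, 0.004]
wrist_force: [0.6, -0.5, -2.5]
finger_gap: 0.0489
```

Request:
carry_out(moves=[-1, 0.002, 0.045, 0, 0, 0, 0, -1, 0, 0, 0, 0, 0, 0, -1, 0, 0, 0, 0, 0, 0, -1, 0, 0, 0, 0, 0, 0, -1, 0, 0, 0, 0, 0, 0])

```text
clock: 24.3
tcp_pos: [0.5643, 0.0494, 0.1415]
orientation: [-0.002, 1.0, -0.018, 0.004]
wrist_force: [1.1, 0.2, -2.5]
finger_gap: 0.0489
```

```bash
python3 - <<'E'
from h import *
st=env.get_state(); print(st["tcp_pos"],st["finger_gap"],st["wrist_force"],yaw_of(st))
plan([(.5617,.0425,.07,-.04)],-1,smax=.03)
E
```

```text
[0.56431137 0.04936051 0.14150998] 0.04885114347260411 [ 1.05375904  0.20513368 -2.45637712] -0.03616966531202173
-1,-0.001,0.0024,0.0238,-0.07,-0.14,0.07,  -1,-0.0009,0.0024,0.0238,-0.07,-0.14,0.07,  -1,-0.0008,0.0023,0.0238,-0.07,-0.14,0.07,  -1,0,0,0,0,0,0,  -1,0,0,0,0,0,0
```

Request:
carry_out(moves=[-1, -0.001, 0.002, 0.024, 0, -0.1, 0.1, -1, -0.001, 0.002, 0.024, 0, -0.1, 0.1, -1, -0.001, 0.002, 0.022, 0, -0.1, 0.1, -1, 0, 0, 0, 0, 0, 0, -1, 0, 0, 0, 0, 0, 0])

```text
clock: 24.92
tcp_pos: [0.5627, 0.0484, 0.0711]
orientation: [-0.002, 1.0, -0.017, 0.002]
wrist_force: [-1.0, 0.1, -2.6]
finger_gap: 0.0487
```

```bash
python3 - <<'E'
from h import *
st=env.get_state(); print(st["tcp_pos"],st["finger_gap"],st["wrist_force"],yaw_of(st))
plan([(.5617,.0425,.0435,-.04,3)],-1,smax=.03)
E
```

```text
[0.56272157 0.04836103 0.07111232] 0.048655046081470796 [-1.04842447  0.14041308 -2.61030796] -0.03382582112454822
-1,-0.0003,0.002,0.0092,-0.08,-0.09,0.12,  -1,-0.0003,0.002,0.0092,-0.08,-0.09,0.12,  -1,-0.0003,0.002,0.0092,-0.08,-0.09,0.12,  -1,0,0,0,0,0,0,  -1,0,0,0,0,0,0
```

Request:
carry_out(moves=[-1, 0, 0.002, 0.0095, 0, 0, 0.1, -1, 0, 0.002, 0.0095, 0, 0, 0.1, -1, 0, 0.002, 0.008, 0, 0, 0.1, -1, 0, 0, 0.003, 0, 0, 0, -1, 0, 0, 0.001, 0, 0, 0])

```text
clock: 25.55
tcp_pos: [0.5647, 0.0423, 0.044]
orientation: [-0.002, 1.0, -0.019, 0.005]
wrist_force: [-3.0, 1.2, 3.5]
finger_gap: 0.0487
```

Request:
carry_out(moves=[-1, 0, 0, 0, 0, 0, 0, 0.5, 0, 0, 0, 0, 0, 0, 0.5, 0, 0, 0, 0, 0, 0, 0.5, 0, 0, 0, 0, 0, 0, 0.5, 0, 0, -0.03, 0, 0, 0])

```text
clock: 26.18
tcp_pos: [0.5633, 0.0417, 0.0722]
orientation: [-0.002, 1.0, -0.02, 0.004]
wrist_force: [1.2, 0.3, 1.4]
finger_gap: 0.0639
```

Request:
carry_out(moves=[0.5, 0, 0, -0.05, 0, 0, 0, 0.5, 0, 0, -0.05, 0, 0, 0, 0.5, 0, 0, -0.05, 0, 0, 0, -0.1, 0, 0, -0.05, 0, 0, 0, -0.1, 0, 0, 0, 0, 0, 0])

```text
clock: 26.8
tcp_pos: [0.5626, 0.0407, 0.2801]
orientation: [-0.002, 1.0, -0.02, 0.005]
wrist_force: [0.8, 0.3, -0.4]
finger_gap: 0.0384
```

```bash
python3 - <<'E'
from h import *
st=env.get_state(); print(st["tcp_pos"],st["finger_gap"],st["wrist_force"],yaw_of(st))
plan([(.66,0,.33,-.04),(.7156,-.022,.325,-.04)],-.1,smax=.05)
E
python3 look.py s6.png .557,-.0826,.064 .5614,-.0198,.064 .5617,.0425,.064
```

```text
[0.56256679 0.04074789 0.28005762] 0.03840262707617506 [ 0.78721214  0.26139132 -0.38872502] -0.03976311070329421
-0.1,0.0332,0.0122,-0.0163,-0.08,-0.2,0,  -0.1,0.0331,0.0122,-0.0164,-0.08,-0.2,0,  -0.1,0.0331,0.0123,-0.0165,-0.08,-0.2,0,  -0.1,0.0282,0.0099,0.0025,0,0,0,  -0.1,0.0282,0.0099,0.0025,0,0,0
.557,-.0826,.064 [265. 210.] (8.062381744384766, 11.433058738708496) [ 0.5561 -0.0843  0.064 ]
.5614,-.0198,.064 [278. 223.] (9.278882026672363, 12.315070152282715) [ 0.5612 -0.0212  0.064 ]
.5617,.0425,.064 [293. 235.] (9.938004493713379, 12.157369613647461) [0.5642 0.0415 0.064 ]
```

View pics/s6.png

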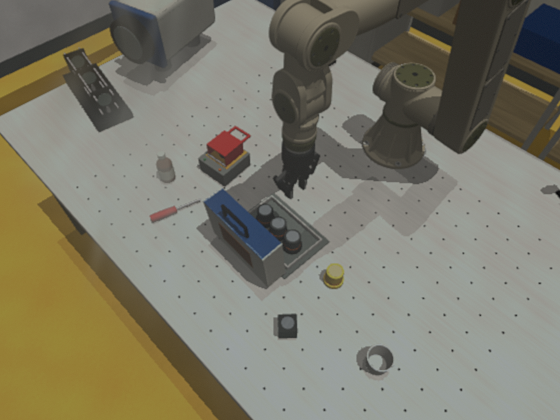

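Three cells stand in the tray (264,212), (279,225), (292,238); the hood is open with its bar at about (235,221). Back to the bar.

Request:
carry_out(moves=[-0.1, 0.033, 0.012, -0.018, 0, 0, 0, -0.1, 0.033, 0.012, -0.018, 0, 0, 0, -0.1, 0.033, 0.012, -0.016, 0, 0, 0, -0.1, 0.028, 0.01, 0, 0, 0, 0, -0.1, 0.028, 0.01, 0, 0, 0, 0])

```text
clock: 27.48
tcp_pos: [0.7131, -0.0216, 0.3212]
orientation: [-0.003, 1.0, -0.019, -0.004]
wrist_force: [1.0, 0.9, 0.6]
finger_gap: 0.0386
```

```bash
python3 - <<'E'
from h import *
st,im=snap("wrist","w4.png"); print(st["tcp_pos"],st["finger_gap"],st["wrist_force"],yaw_of(st))
C=cam("wrist",st); S=cam("scene")
q=np.array([.7154,-.0244,.2504]); y=np.array([.04,1,0])
print([proj(C,q+s*y) for s in(-.045,.045)],proj(S,q))
plan([(.7154,-.0225,.251,-.04)],-.1,smax=.03)
E
```

```text
[ 0.71311129 -0.02161371  0.32121768] 0.038624291271391095 [0.99923047 0.87488037 0.60351855] -0.03783021854266667
[array([280.76190814, 286.01271644]), array([281.59643581, 168.28549917])] [233.63036101 215.97551855]
-0.1,0.0002,-0.0002,0.0223,-0.1,0.19,0.01,  -0.1,0.0001,-0.0002,0.0223,-0.1,0.19,0.01,  -0.1,0,-0.0003,0.0223,-0.1,0.19,0.01,  -0.1,0,0,0,0,0,0,  -0.1,0,0,0,0,0,0
```

View pics/w4.png

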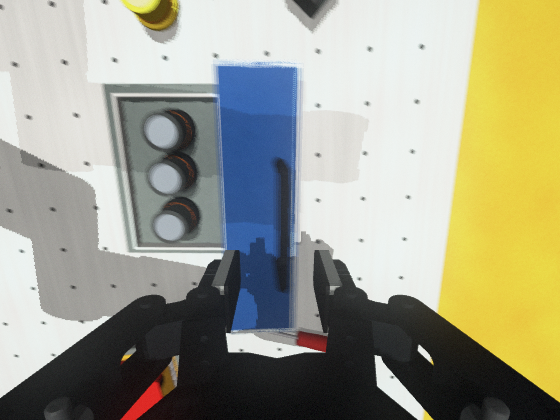

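Bar at column 283, rows 160–291: between the fingers. All three cells are upright in the tray.

Request:
carry_out(moves=[-0.1, 0.001, 0, 0.023, -0.1, 0.2, 0, -0.1, 0.001, 0, 0.023, -0.1, 0.2, 0, -0.1, 0, 0, 0.023, -0.1, 0.2, 0, -0.1, 0, 0, 0, 0, 0, 0, -1, 0, 0, 0, 0, 0, 0], squeeze=40)

```text
clock: 28.15
tcp_pos: [0.7157, -0.024, 0.2356]
orientation: [-0.001, 1.0, -0.02, -0.007]
wrist_force: [0.7, 1.3, -0.1]
finger_gap: 0.0214
```

Request:
carry_out(moves=[-1, 0, 0, 0, 0, 0, 0, -1, 0, 0, 0, 0, 0, 0, -1, 0, 0, 0, 0, 0, 0, -1, 0, 0, 0, 0, 0, 0, -1, 0, 0, 0, 0, 0, 0])

```text
clock: 28.78
tcp_pos: [0.7147, -0.0239, 0.2357]
orientation: [-0.001, 1.0, -0.02, -0.009]
wrist_force: [-1.2, 0.0, -3.4]
finger_gap: 0.0086
```

```bash
python3 a.py 0 20
```

```text
[ 0.71469466 -0.02388523  0.23568575] 0.008645474677763484 [-1.16457105  0.00584356 -3.40430286] th 1.6567834064630778 0.21601370934514116
-1,-0.0173,0,-0.0045,-0.07,1,-0.04,  -1,-0.0176,0,-0.0033,0,0,0,  -1,-0.0178,0,-0.0018,0,0,0,  -1,-0.0179,0,-0.0004,0,0,0,  -1,-0.0179,0,0.0011,0,0,0
-1,-0.0177,0,0.0026,0,0,0,  -1,-0.0174,0,0.004,0,0,0,  -1,-0.017,0,0.0055,0,0,0,  -1,-0.0165,0,0.0069,0,0,0,  -1,-0.0159,0,0.0082,0,0,0
-1,-0.0152,0,0.0095,0,0,0,  -1,-0.0143,0,0.0107,0,0,0,  -1,-0.0134,0,0.0119,0,0,0,  -1,-0.0124,0,0.0129,0,0,0,  -1,-0.0113,0,0.0139,0,0,0
-1,-0.0101,0,0.0148,0,0,0,  -1,-0.0088,0,0.0156,0,0,0,  -1,-0.0075,0,0.0162,0,0,0,  -1,-0.0061,0,0.0168,0,0,0,  -1,-0.0047,0,0.0173,0,0,0
```

```bash
sed -i 's/p\[2\]-.03/p[2]-.0217/g' a.py; python3 a.py 0 20
```

```text
[ 0.71469466 -0.02388523  0.23568575] 0.008645474677763484 [-1.16457105  0.00584356 -3.40430286] th 1.645459028493698 0.22393123060274436
-1,-0.0179,0,-0.0044,-0.07,1,-0.04,  -1,-0.0181,0,-0.0032,0,0,0,  -1,-0.0183,0,-0.0017,0,0,0,  -1,-0.0184,0,-0.0002,0,0,0,  -1,-0.0184,0,0.0013,0,0,0
-1,-0.0182,0,0.0028,0,0,0,  -1,-0.0179,0,0.0043,0,0,0,  -1,-0.0175,0,0.0058,0,0,0,  -1,-0.017,0,0.0072,0,0,0,  -1,-0.0163,0,0.0085,0,0,0
-1,-0.0156,0,0.0099,0,0,0,  -1,-0.0147,0,0.0111,0,0,0,  -1,-0.0137,0,0.0123,0,0,0,  -1,-0.0127,0,0.0134,0,0,0,  -1,-0.0115,0,0.0144,0,0,0
-1,-0.0103,0,0.0153,0,0,0,  -1,-0.009,0,0.0161,0,0,0,  -1,-0.0077,0,0.0167,0,0,0,  -1,-0.0063,0,0.0173,0,0,0,  -1,-0.0048,0,0.0178,0,0,0
```

Request:
carry_out(moves=[-1, -0.018, 0, -0.0045, 0, 0.5, 0, -1, -0.018, 0, -0.003, 0, 0.5, 0, -1, -0.018, 0, -0.0015, 0, 0, 0, -1, -0.0185, 0, 0, 0, 0, 0, -1, -0.0185, 0, 0.0015, 0, 0, 0])

```text
clock: 29.4
tcp_pos: [0.6301, -0.0205, 0.2467]
orientation: [-0.001, 1.0, -0.02, 0.01]
wrist_force: [3.2, 0.1, -2.5]
finger_gap: 0.0082
```

```bash
python3 a.py 0 15
```

```text
[ 0.63013235 -0.02048567  0.24667896] 0.008166087803171454 [ 3.17634429  0.12211606 -2.45595455] th 1.263662199921401 0.2257438596622893
-1,-0.0189,0,0.002,-0.08,-1.19,-0.01,  -1,-0.0186,0,0.0039,0,0,0,  -1,-0.0182,0,0.0055,0,0,0,  -1,-0.0177,0,0.007,0,0,0,  -1,-0.017,0,0.0085,0,0,0
-1,-0.0162,0,0.0099,0,0,0,  -1,-0.0154,0,0.0112,0,0,0,  -1,-0.0144,0,0.0125,0,0,0,  -1,-0.0133,0,0.0136,0,0,0,  -1,-0.0121,0,0.0147,0,0,0
-1,-0.0108,0,0.0157,0,0,0,  -1,-0.0094,0,0.0165,0,0,0,  -1,-0.008,0,0.0172,0,0,0,  -1,-0.0065,0,0.0179,0,0,0,  -1,-0.005,0,0.0183,0,0,0
```

Request:
carry_out(moves=[-1, -0.0185, 0, 0.0025, 0, -0.6, 0, -1, -0.0185, 0, 0.004, 0, -0.5, 0, -1, -0.018, 0, 0.0055, 0, 0, 0, -1, -0.0175, 0, 0.007, 0, 0, 0, -1, -0.017, 0, 0.0085, 0, 0, 0])

```text
clock: 30.02
tcp_pos: [0.5484, -0.0172, 0.2254]
orientation: [-0.0, 1.0, -0.02, 0.015]
wrist_force: [4.9, -0.2, -5.7]
finger_gap: 0.0084
```

```bash
python3 a.py 0 10
```

```text
[ 0.54837914 -0.01717005  0.22542406] 0.008440213571081545 [ 4.85664702 -0.21757047 -5.66029651] th 0.8881938958240295 0.2270853769652708
-1,-0.018,0,0.0092,-0.05,-1.71,0.03,  -1,-0.0167,0,0.0112,0,0,0,  -1,-0.0157,0,0.0127,0,0,0,  -1,-0.0145,0,0.014,0,0,0,  -1,-0.0132,0,0.0153,0,0,0
-1,-0.0118,0,0.0164,0,0,0,  -1,-0.0103,0,0.0173,0,0,0,  -1,-0.0087,0,0.0182,0,0,0,  -1,-0.0071,0,0.0189,0,0,0,  -1,-0.0054,0,0.0194,0,0,0
```

Request:
carry_out(moves=[-1, -0.0175, 0, 0.0095, 0, -0.5, 0, -1, -0.0165, 0, 0.0115, 0, -0.5, 0, -1, -0.0155, 0, 0.013, 0, 0, 0, -1, -0.0145, 0, 0.014, 0, 0, 0, -1, -0.013, 0, 0.0155, 0, 0, 0])

```text
clock: 30.65
tcp_pos: [0.4775, -0.0143, 0.1686]
orientation: [0.001, 1.0, -0.019, 0.018]
wrist_force: [-4.3, 1.0, 4.5]
finger_gap: 0.0085
```

```bash
python3 a.py 0 5
```

```text
[ 0.47746999 -0.01427166  0.16855311] 0.008511791319459141 [-4.26767277  0.97069298  4.51804656] th 0.48385653820786134 0.2255782638744486
-1,-0.014,0,0.0167,0.03,-2.05,0.08,  -1,-0.0117,0,0.0185,0,0,0,  -1,-0.0098,0,0.0195,0,0,0,  -1,-0.0079,0,0.0203,0,0,0,  -1,-0.0059,0,0.021,0,0,0
```

Request:
carry_out(moves=[-1, -0.0135, 0, 0.017, 0, -0.7, 0, -1, -0.0115, 0, 0.0185, 0, -0.7, 0, -1, -0.01, 0, 0.0195, 0, 0, 0, -1, -0.008, 0, 0.02, 0, 0, 0, -1, -0.005, 0, 0.02, 0, 0, 0])

```text
clock: 31.28
tcp_pos: [0.4306, -0.0124, 0.0762]
orientation: [0.001, 1.0, -0.019, 0.01]
wrist_force: [-5.7, 0.4, 1.5]
finger_gap: 0.0083
```

```bash
python3 a.py 0 5
```

```text
[ 0.43060076 -0.0123693   0.07619462] 0.00828921666233801 [-5.68542571  0.43529712  1.50409283] th 0.02009975686553861 0.22480423285492374
-1,-0.0002,0,0.0009,0.11,-1.13,0.09,  -1,-0.0002,0,0.0009,0,0,0,  -1,-0.0002,0,0.0009,0,0,0,  -1,-0.0002,0,0.0009,0,0,0,  -1,-0.0002,0,0.0009,0,0,0
```

Request:
carry_out(moves=[-1, 0, 0, 0.004, 0, 0, 0, -1, 0, 0, 0.003, 0, 0, 0, -1, 0, 0, 0.002, 0, 0, 0, -1, 0, 0, 0, 0, 0, 0, -1, 0, 0, 0, 0, 0, 0])

```text
clock: 31.9
tcp_pos: [0.4295, -0.0123, 0.0724]
orientation: [0.002, 1.0, -0.019, 0.01]
wrist_force: [-3.9, -0.7, -1.7]
finger_gap: 0.0083
```

Request:
carry_out(moves=[-0.1, 0, 0, 0, 0, 0, 0, -0.1, 0, 0, 0, 0, 0, 0, -0.1, 0, 0, 0, 0, 0, 0, -0.1, 0, 0, -0.03, 0, 0, 0, -0.1, 0, 0, -0.05, 0, 0, 0])

```text
clock: 32.52
tcp_pos: [0.4299, -0.0122, 0.1529]
orientation: [0.001, 1.0, -0.019, 0.011]
wrist_force: [0.6, -0.2, 0.3]
finger_gap: 0.0383
```

```bash
python3 - <<'E'
from h import *
st=env.get_state(); print(st["tcp_pos"],st["finger_gap"],st["wrist_force"])
p=st["tcp_pos"]; plan([(p[0],p[1],.25,-.04),(.44,-.27,.25,.12)],-.1,smax=.055)
E
```

```text
[ 0.42992341 -0.01224766  0.15287474] 0.03830982745736444 [ 0.57248235 -0.24485337  0.3138608 ]
-0.1,0.001,0.0001,-0.0486,0.07,-0.6,0.05,  -0.1,0.0005,0.0001,-0.0486,0.07,-0.6,0.05,  -0.1,0.0041,0.0514,0,0,0,-1.83,  -0.1,0.0024,0.0515,0,0,0,-1.83,  -0.1,0.0008,0.0516,0,0,0,-1.83
-0.1,-0.0009,0.0516,0,0,0,-1.83,  -0.1,-0.0025,0.0515,0,0,0,-1.83,  -0.1,0,0,0,0,0,0,  -0.1,0,0,0,0,0,0,  -0.1,0,0,0,0,0,0
```

Request:
carry_out(moves=[-0.1, 0, 0, -0.045, 0, -0.6, 0, -0.1, 0, 0, -0.045, 0, -0.6, 0, -0.1, 0.004, 0.051, 0, 0, 0, -1.8, -0.1, 0.002, 0.051, 0, 0, 0, -1.8, -0.1, 0.001, 0.051, 0, 0, 0, -1.8])

```text
clock: 33.15
tcp_pos: [0.4397, -0.1669, 0.2528]
orientation: [0.003, 0.999, 0.034, 0.007]
wrist_force: [0.8, -0.5, 0.6]
finger_gap: 0.0388
```

Request:
carry_out(moves=[-0.1, -0.001, 0.051, 0, 0, 0, -1.8, -0.1, -0.0025, 0.051, 0, 0, 0, -1.8, -0.1, 0, 0, 0, 0, 0, 0, -0.1, 0, 0, 0, 0, 0, 0, -0.1, 0, 0, 0, 0, 0, 0])

```text
clock: 33.78
tcp_pos: [0.4457, -0.2754, 0.2535]
orientation: [0.004, 0.998, 0.064, 0.008]
wrist_force: [0.1, -0.1, -0.8]
finger_gap: 0.0384
```

```bash
python3 - <<'E'
from h import *
st,im=snap("wrist","w5.png"); print(st["tcp_pos"],yaw_of(st))
a=np.load("pics/s0.png.npy"); b=snap("scene","s7.png")[1]; d=np.abs(a.astype(int)-b).max(2)[170:280,225:330]; print("hood diff",(d>40).sum(), "left of arm")
w=cv2.imread("pics/w5.png"); s=cv2.resize(cv2.imread("pics/s7.png")[120:290,190:345],(310,340))
o=np.zeros((420,870,3),np.uint8); o[:,:560]=w; o[:340,560:]=s; cv2.imwrite("pics/z5.png",cv2.resize(o,(800,386)))
E
```

```text
[ 0.44571786 -0.27538096  0.25353227] 0.12881315475271407
hood diff 43 left of arm
```

View pics/z5.png

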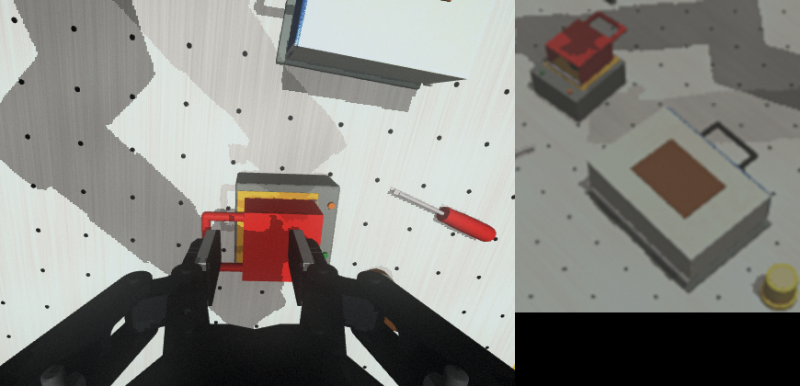

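Hood is shut, matching the starting picture. The guard bar's left line is at about wrist (224,231–292). Measuring it by red mask and the panel edges.

```bash
python3 - <<'E'
from h import *
im=np.load("pics/w5.png.npy").astype(int); st=env.get_state(); C=cam("wrist",st); S=cam("scene"); D=cam("side")
m=(im[...,0]>110)&(im[...,0]>2.2*im[...,1])&(im[...,0]>2.2*im[...,2])
for v in range(222,312,6):
    u=np.where(m[v,200:380])[0]+200; print(v,u.min() if len(u) else None,u.max() if len(u) else None,end=" ; ")
print()
for n,uv,z in[("legtop",(224,236),.10),("legbot",(224,291),.10),("panel far-left",(258,188),.06),("panel L2",(370,203),.06)]: print(n,plane(C,uv,z))
sc=np.load("pics/s0.png.npy").astype(int); ms=(sc[...,0]>150)&(sc[...,0]>2*sc[...,1]); v,u=np.where(ms[110:190,190:260]); print("scene red bbox",u.min()+190,u.max()+190,v.min()+110,v.max()+110)
for p in[(.41,-.357,.1),(.413,-.34,.1)]: print(proj(S,p),proj(C,p))
E
```

```text
222 None None ; 228 None None ; 234 220 351 ; 240 220 350 ; 246 220 350 ; 252 220 349 ; 258 265 348 ; 264 265 347 ; 270 264 312 ; 276 264 312 ; 282 264 312 ; 288 264 313 ; 294 239 314 ; 300 264 315 ; 306 314 316 ; 
legtop [ 0.40052855 -0.32357508  0.1       ]
legbot [ 0.4054962  -0.38774523  0.1       ]
panel far-left [ 0.42875245 -0.27912815  0.06      ]
panel L2 [ 0.55645026 -0.28062674  0.06      ]Traceback (most recent call last):
  File "<stdin>", line 8, in <module>
    return umr_minimum(a, axis, None, out, keepdims, initial, where)
ValueError: zero-size array to reduction operation minimum which has no identity
```

Request:
carry_out(moves=[-0.1, -0.01, 0.03, 0, -0.2, -0.5, 0, -0.1, -0.01, 0.035, 0, -0.2, -0.5, 0, -0.1, 0, 0, 0, 0, 0, 0, -0.1, 0, 0, 0, 0, 0, 0, -0.1, 0, 0, 0, 0, 0, 0])

```text
clock: 34.5
tcp_pos: [0.4355, -0.3381, 0.2554]
orientation: [0.008, 0.998, 0.069, 0.0]
wrist_force: [-0.5, 0.9, 0.8]
finger_gap: 0.0381
```

```bash
python3 - <<'E'
from h import *
st,im=snap("wrist","w6.png"); print(st["tcp_pos"],yaw_of(st)); 
cv2.imwrite("pics/z6.png",cv2.resize(cv2.imread("pics/w6.png")[90:310,180:460],None,fx=2.8,fy=2.7,interpolation=3))
E
```

```text
[ 0.4355085  -0.33807543  0.2554259 ] 0.1372393458119294
```

View pics/z6.png

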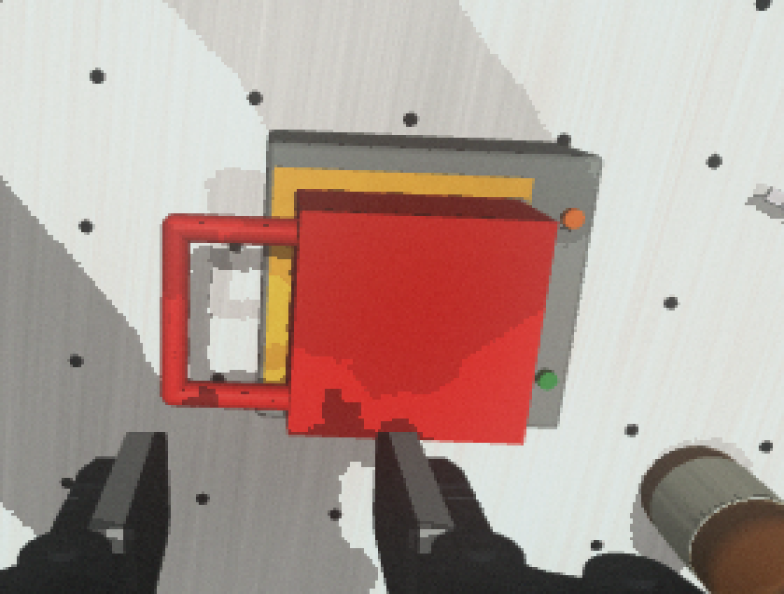

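Bar axis at wrist u≈243, v 174–236. Panel top corners are at crop (272,142), (601,157), (557,428).

```bash
python3 - <<'E'
from h import *
st=env.get_state(); C=cam("wrist",st); S=cam("scene")
f=lambda u,v:(180+u/2.8,90+v/2.7)
for n,uv,z in[("barA",(176,222),.1),("barB",(176,400),.1),("barmid",(176,311),.1),("pTL",(272,142),.06),("pTR",(601,157),.06),("pBR",(557,428),.06),("gTL",(298,208),.112),("gTR",(557,222),.112),("gBR",(525,442),.112),("gBL",(290,432),.112)]:
    p=plane(C,f(*uv),z); print(n,p,proj(S,p))
# two wrist places for the bar's +y end
C2=cam("wrist",dict(orientation=R.from_euler("z",.1288).__mul__(R.from_matrix(np.diag([1.,-1,-1]))).as_quat()[[3,0,1,2]],tcp_pos=[.44572,-.27538,.25353]))
print(tri(C,f(176,228),C2,(224,236)))
E
```

```text
barA [ 0.40026899 -0.32078332  0.1       ] [249.15437016 135.96273936]
barB [ 0.40735054 -0.38928014  0.1       ] [234.03376285 126.77278843]
barmid [ 0.40368498 -0.35382476  0.1       ] [241.79699541 131.49109933]
pTL [ 0.42974798 -0.29233267  0.06      ] [249.0232426  153.18330745]
pTR [ 0.55518505 -0.28090424  0.06      ] [222.9734335  175.02782724]
pBR [ 0.56689571 -0.39837476  0.06      ] [197.40997955 157.75903353]
gTL [ 0.44036212 -0.30805491  0.112     ] [242.60325344 141.43717719]
gTR [ 0.52556136 -0.30115113  0.112     ] [224.27772206 156.05789013]
gBR [ 0.53411817 -0.38370575  0.112     ] [205.76846791 144.07605556]
gBL [ 0.44981795 -0.39117753  0.112     ] [223.87202176 130.10456341]
(array([ 0.39930066, -0.32231208,  0.10156413]), np.float64(0.0027073724248086))
```

```bash
python3 - <<'E'
from h import *
plan([(.4025,-.3548,.14,.096)],-.2,smax=.04)
E
```

```text
-0.2,-0.0087,0.0025,0.0289,0.24,0,0.59,  -0.2,-0.0087,0.0027,0.0289,0.24,0,0.59,  -0.2,-0.0087,0.003,0.0289,0.24,0,0.59,  -0.2,-0.0086,0.0032,0.0289,0.24,0,0.59,  -0.2,0,0,0,0,0,0
```

Request:
carry_out(moves=[-0.2, -0.009, 0.0025, 0.029, 0.2, 0, 0.6, -0.2, -0.009, 0.0025, 0.029, 0.2, 0, 0.6, -0.2, -0.009, 0.003, 0.029, 0.2, 0, 0.6, -0.2, -0.0085, 0.003, 0.029, 0.2, 0, 0.6, -0.2, 0, 0, 0, 0, 0, 0])

```text
clock: 35.17
tcp_pos: [0.4028, -0.3518, 0.1385]
orientation: [0.002, 0.999, 0.05, 0.001]
wrist_force: [0.4, 0.3, -0.3]
finger_gap: 0.0343
```

```bash
python3 - <<'E'
from h import *
st=env.get_state(); print(st["tcp_pos"],st["finger_gap"],yaw_of(st))
plan([(.4025,-.3548,.094,.096,3)],-.2,smax=.04)
E
```

```text
[ 0.40275937 -0.35176331  0.13846716] 0.03426393353216145 0.09969541223729692
-0.2,-0.0002,0.0009,0.0148,0.09,-0.05,0.07,  -0.2,-0.0002,0.001,0.0148,0.09,-0.05,0.07,  -0.2,-0.0002,0.001,0.0148,0.09,-0.05,0.07,  -0.2,0,0,0,0,0,0,  -0.2,0,0,0,0,0,0
```

Request:
carry_out(moves=[-0.2, 0, 0.001, 0.015, 0, 0, 0, -0.2, 0, 0.001, 0.015, 0, 0, 0, -0.2, 0, 0.001, 0.015, 0, 0, 0, -0.2, 0, 0, 0, 0, 0, 0, -0.2, 0, 0, 0, 0, 0, 0])

```text
clock: 35.8
tcp_pos: [0.4058, -0.3557, 0.0934]
orientation: [0.004, 0.999, 0.051, 0.003]
wrist_force: [1.0, -0.5, -0.1]
finger_gap: 0.034
```

Request:
carry_out(moves=[-1, 0, 0, 0, 0, 0, 0, -1, 0, 0, 0, 0, 0, 0, -1, 0, 0, 0, 0, 0, 0, -1, 0, 0, 0, 0, 0, 0, -1, 0, 0, 0, 0, 0, 0], squeeze=30)

```text
clock: 36.42
tcp_pos: [0.4035, -0.3562, 0.0945]
orientation: [0.005, 0.999, 0.05, 0.001]
wrist_force: [-1.2, -0.4, -1.2]
finger_gap: 0.0089
```

```bash
cat > b.py <<'E'
from h import *
import sys
Y=.096; U=np.array([np.cos(Y),np.sin(Y)]); H=np.array([.529,-.3428]); A0=np.arctan2(.038,.127); ZH=float(sys.argv[3]) if len(sys.argv)>3 else .054
st=env.get_state(); p=st["tcp_pos"]; d=(p[:2]-H)@U; a=np.arctan2(p[2]-ZH,-d); r=np.hypot(d,p[2]-ZH)
print(p,st["finger_gap"],st["wrist_force"],yaw_of(st),"th",a-A0,r)
plan(arc(p,.1326,np.pi,a,float(sys.argv[1])+A0,int(sys.argv[2]),Y),-1)
E
python3 b.py 1.7 15
```

```text
[ 0.4034502  -0.3562297   0.09450097] 0.008853608691754852 [-1.19344326 -0.35402068 -1.24163928] 0.10017014069421246 th 0.01967332825741741 0.13259585549833391
-1,0.0053,0.0002,-0.0139,0.56,-0.05,0.24,  -1,0.0068,0,-0.0132,0,0,0,  -1,0.0083,0,-0.0123,0,0,0,  -1,0.0096,0,-0.0113,0,0,0,  -1,0.0108,0,-0.0102,0,0,0
-1,0.0119,0,-0.0089,0,0,0,  -1,0.0128,0,-0.0075,0,0,0,  -1,0.0136,0,-0.0061,0,0,0,  -1,0.0141,0,-0.0045,0,0,0,  -1,0.0146,0,-0.0029,0,0,0
-1,0.0148,0,-0.0012,0,0,0,  -1,0.0148,0,0.0004,0,0,0,  -1,0.0147,0,0.0021,0,0,0,  -1,0.0144,0,0.0037,0,0,0,  -1,0.0139,0,0.0053,0,0,0
```

Request:
carry_out(moves=[-1, 0.0055, 0, -0.014, 0.3, 0, 0, -1, 0.007, 0, -0.013, 0.2, 0, 0, -1, 0.0085, 0, -0.0125, 0, 0, 0, -1, 0.0095, 0, -0.0115, 0, 0, 0, -1, 0.011, 0, -0.01, 0, 0, 0])

```text
clock: 37.05
tcp_pos: [0.442, -0.3527, 0.1573]
orientation: [0.001, 0.999, 0.049, -0.004]
wrist_force: [-6.2, -1.0, 4.8]
finger_gap: 0.0084
```

```bash
python3 b.py 1.7 10
```

```text
[ 0.44203946 -0.35266175  0.15729347] 0.008385124960383156 [-6.20043036 -0.97091638  4.77081461] 0.0971147439162219 th 0.577222945692091 0.13537628475192348
-1,0.0118,0,-0.0091,0.14,0.51,0.06,  -1,0.0128,0,-0.0076,0,0,0,  -1,0.0136,0,-0.0061,0,0,0,  -1,0.0142,0,-0.0045,0,0,0,  -1,0.0146,0,-0.0029,0,0,0
-1,0.0148,0,-0.0013,0,0,0,  -1,0.0149,0,0.0004,0,0,0,  -1,0.0147,0,0.0021,0,0,0,  -1,0.0144,0,0.0037,0,0,0,  -1,0.0139,0,0.0053,0,0,0
```

Request:
carry_out(moves=[-1, 0.012, 0, -0.008, 0, 0.3, 0, -1, 0.013, 0, -0.007, 0, 0.2, 0, -1, 0.014, 0, -0.0055, 0, 0, 0, -1, 0.0145, 0, -0.004, 0, 0, 0, -1, 0.0145, 0, -0.003, 0, 0, 0])

```text
clock: 37.67
tcp_pos: [0.5126, -0.3462, 0.1918]
orientation: [0.004, 0.999, 0.048, 0.001]
wrist_force: [0.3, -2.1, -7.3]
finger_gap: 0.0089
```

```bash
python3 b.py 1.72 5
```

```text
[ 0.51257332 -0.34622351  0.1917839 ] 0.00886714509940243 [ 0.29835165 -2.13953994 -7.33820508] 0.09678466776920577 th 1.1595949493041438 0.138789759961352
-1,0.0148,0,-0.0009,0.46,-0.04,0.04,  -1,0.0148,0,0.0007,0,0,0,  -1,0.0147,0,0.0024,0,0,0,  -1,0.0143,0,0.004,0,0,0,  -1,0.0138,0,0.0056,0,0,0
```

Request:
carry_out(moves=[-1, 0.015, 0, 0, 0.2, 0, 0, -1, 0.015, 0, 0.0015, 0.2, 0, 0, -1, 0.015, 0, 0.003, 0, 0, 0, -1, 0.0145, 0, 0.0045, 0, 0, 0, -1, 0.014, 0, 0.006, 0, 0, 0])

```text
clock: 38.3
tcp_pos: [0.5909, -0.339, 0.1792]
orientation: [0.003, 0.999, 0.049, 0.001]
wrist_force: [-40.0, -0.7, 43.2]
finger_gap: 0.0089
```

```bash
python3 b.py 1.75 2
```

```text
[ 0.59093786 -0.33902013  0.17921514] 0.008945395615242652 [-40.04428769  -0.74182905  43.20345577] 0.0978086549164019 th 1.7399164407202492 0.13973077552147264
-1,0.0006,0,0.0003,0.29,-0.14,0.1,  -1,0.0006,0,0.0003,0,0,0,  -1,0,0,0,0,0,0,  -1,0,0,0,0,0,0,  -1,0,0,0,0,0,0
```

Request:
carry_out(moves=[-1, -0.001, 0, -0.001, 0, 0, 0, -0.2, 0, 0, 0, 0, 0, 0, -0.2, 0, 0, 0, 0, 0, 0, -0.2, 0, 0, 0, 0, 0, 0, -0.2, 0, 0, -0.03, 0, 0, 0])

```text
clock: 38.92
tcp_pos: [0.5902, -0.337, 0.2057]
orientation: [-0.0, 0.999, 0.049, -0.001]
wrist_force: [0.4, -0.2, 0.5]
finger_gap: 0.0343
```

Request:
carry_out(moves=[-0.2, 0, 0, -0.05, 0, 0, 0, -0.2, -0.04, 0, 0, 0, 0, 0, -0.2, -0.05, 0, 0, 0, 0, 0, -1, -0.04, 0, 0, 0, 0, 0, -1, 0, 0, 0, 0, 0, 0])

```text
clock: 39.55
tcp_pos: [0.4614, -0.3513, 0.261]
orientation: [0.003, 0.999, 0.05, 0.003]
wrist_force: [0.5, -0.3, -0.5]
finger_gap: 0.0005
```

```bash
python3 - <<'E'
from h import *
st,im=snap("wrist","w7.png"); print(st["tcp_pos"],st["finger_gap"],yaw_of(st),st["wrist_force"])
C=cam("wrist",st); print("pred button",proj(C,(.4844,-.347,.07)))
a=im.astype(int); m=((a[...,1]>1.3*a[...,0])&(a[...,1]>1.2*a[...,2])&(a[...,1]>60)).astype(np.uint8)
n,l,s,c=cv2.connectedComponentsWithStats(m)
for i in range(1,n):
    if s[i,4]>30: print(s[i],c[i],plane(C,c[i],.07))
sc=snap("scene","s8.png")[1]; sd=snap("side","d8.png")[1]
for nm,q in(("scene",sc),("side",sd)):
    a=q.astype(int); m=((a[...,1]>1.3*a[...,0])&(a[...,1]>1.2*a[...,2])&(a[...,1]>60)).astype(np.uint8); n,l,s,c=cv2.connectedComponentsWithStats(m); print(nm,[(s[i].tolist(),c[i].round(1).tolist()) for i in range(1,n) if s[i,4]>8],proj(cam(nm),(.4844,-.347,.07)))
o=np.hstack([cv2.imread("pics/w7.png"),cv2.resize(cv2.imread("pics/d8.png")[200:410,280:480],(400,420))]); cv2.imwrite("pics/z7.png",cv2.resize(o,(800,350)))
E
```

```text
[ 0.4614247  -0.35133805  0.26103805] 0.0005188025706020949 0.10092077492283266 [ 0.48973825 -0.29348185 -0.50656034]
pred button [296.71857636 185.82066006]
[284 173  31  30 728] [299.0467033  187.44917582] [ 0.48717075 -0.34856552  0.07      ]
scene [([221, 147, 10, 7, 57], [225.6, 149.8])] [225.86264799 151.00774008]
side [([355, 290, 13, 10, 101], [361.3, 294.3])] [360.66039801 298.00212411]
```

View pics/z7.png

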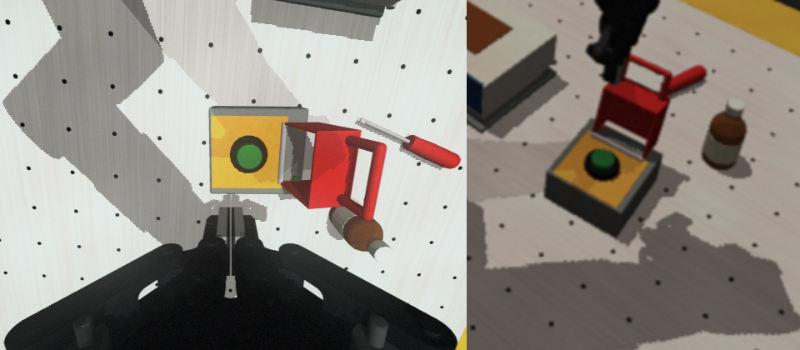

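Guard stands up. The green button is at wrist (299,187), scene (225.6,149.8) and side (361.3,294.3), which lets me triangulate its height.

```bash
python3 - <<'E'
from h import *
C=cam("wrist"); print(tri(C,(299.,187.4),cam("scene"),(225.6,149.8)),tri(C,(299.,187.4),cam("side"),(361.3,294.3)))
plan([(.480,-.348,.13,.096)],-1,smax=.05)
E
```

```text
(array([ 0.48788005, -0.34506958,  0.0803563 ]), np.float64(0.002977499060624644)) (array([ 0.48839391, -0.34586483,  0.0790543 ]), np.float64(0.001766209873833228))
-1,0.0051,-0.0009,0.0436,0.12,-0.13,0.14,  -1,0.0052,-0.0008,0.0436,0.12,-0.13,0.14,  -1,0.0053,-0.0007,0.0436,0.12,-0.13,0.14,  -1,0,0,0,0,0,0,  -1,0,0,0,0,0,0
```

Request:
carry_out(moves=[-1, 0.006, -0.001, 0.044, 0, 0, 0, -1, 0.006, -0.001, 0.044, 0, 0, 0, -1, 0.006, -0.001, 0.044, 0, 0, 0, -1, 0, 0, 0, 0, 0, 0, -1, 0, 0, 0, 0, 0, 0])

```text
clock: 40.33
tcp_pos: [0.4909, -0.3481, 0.1269]
orientation: [0.005, 0.998, 0.055, 0.006]
wrist_force: [0.9, -0.5, 2.1]
finger_gap: 0.0001
```

```bash
python3 - <<'E'
from h import *
st=env.get_state(); print(st["tcp_pos"],st["wrist_force"]); plan([(.482,-.3465,.092,.096,4)],-1)
E
```

```text
[ 0.49090582 -0.34814151  0.12688419] [ 0.88471449 -0.50814421  2.10787184]
-1,-0.0023,-0.0007,0.0087,0.15,-0.17,0.19,  -1,-0.0022,-0.0007,0.0087,0.15,-0.17,0.19,  -1,-0.0022,-0.0007,0.0087,0.15,-0.17,0.19,  -1,-0.0022,-0.0007,0.0087,0.15,-0.17,0.19,  -1,0,0,0,0,0,0
```

Request:
carry_out(moves=[-1, -0.003, -0.0005, 0.0085, 0.1, -0.2, 0.2, -1, -0.003, -0.0005, 0.0085, 0.1, -0.2, 0.2, -1, -0.002, -0.0005, 0.0085, 0.1, -0.2, 0.2, -1, -0.002, -0.0005, 0.008, 0.1, 0, 0, -1, 0, 0, 0, 0, 0, 0])

```text
clock: 40.95
tcp_pos: [0.4821, -0.3495, 0.0955]
orientation: [0.004, 0.999, 0.049, 0.003]
wrist_force: [-0.4, 0.2, -0.0]
finger_gap: 0.0
```

Request:
carry_out(moves=[-1, 0, 0, 0.003, 0, 0, 0, -1, 0, 0, 0.003, 0, 0, 0, -1, 0, 0, 0.002, 0, 0, 0, -1, 0, 0, 0, 0, 0, 0, -1, 0, 0, 0, 0, 0, 0])

```text
clock: 41.58
tcp_pos: [0.4824, -0.3498, 0.0887]
orientation: [0.005, 0.999, 0.049, 0.003]
wrist_force: [-1.8, 0.4, 3.7]
finger_gap: 0.0
```

Request:
carry_out(moves=[-1, 0, 0, 0.003, 0, 0, 0, -1, 0, 0, 0.003, 0, 0, 0, -1, 0, 0, 0.003, 0, 0, 0, -1, 0, 0, 0.002, 0, 0, 0, -1, 0, 0, 0, 0, 0, 0])

```text
clock: 42.2
tcp_pos: [0.4824, -0.3498, 0.0877]
orientation: [0.007, 0.999, 0.049, 0.005]
wrist_force: [-1.8, 1.0, 4.1]
finger_gap: 0.0001
```

Request:
carry_out(moves=[-1, 0, 0, 0.006, 0, 0, 0, -1, 0, 0, 0.008, 0, 0, 0, -1, 0, 0, 0.01, 0, 0, 0, -1, 0, 0, 0.01, 0, 0, 0, -1, 0, 0, 0.01, 0, 0, 0])

```text
clock: 42.82
tcp_pos: [0.4829, -0.3502, 0.0859]
orientation: [0.016, 0.999, 0.05, 0.011]
wrist_force: [-22.1, 19.2, 68.1]
finger_gap: -0.0002
```

Request:
carry_out(moves=[-1, 0, 0, -0.01, 0, 0, 0, -1, 0, 0, -0.04, 0, 0, 0, -1, 0, 0, -0.05, 0, 0, 0, -0.2, 0, 0, -0.05, 0, 0, 0, -0.2, 0, 0, -0.03, 0, 0, 0])

```text
clock: 43.45
tcp_pos: [0.4779, -0.3434, 0.271]
orientation: [0.017, 0.999, 0.05, 0.012]
wrist_force: [0.3, -0.0, -0.3]
finger_gap: 0.0337
```

```bash
python3 - <<'E'
from h import *
st=env.get_state(); print(st["tcp_pos"],st["wrist_force"],yaw_of(st)); plan([(.5905,-.338,.26,.096)],-.2)
E
```

```text
[ 0.47787289 -0.34342369  0.27095055] [ 0.26689284 -0.02488074 -0.30875545] 0.10103157237110222
-0.2,0.0374,0.0018,0.0045,0.66,-0.42,0.09,  -0.2,0.0375,0.0018,0.0042,0.66,-0.42,0.09,  -0.2,0.0375,0.0018,0.0039,0.66,-0.42,0.09,  -0.2,0,0,0,0,0,0,  -0.2,0,0,0,0,0,0
```

Request:
carry_out(moves=[-0.2, 0.0375, 0.002, 0.004, 0.7, -0.4, 0, -0.2, 0.0375, 0.002, 0.004, 0.7, -0.4, 0, -0.2, 0.0375, 0.002, 0.004, 0.7, -0.4, 0, -0.2, 0, 0, 0, 0, 0, 0, -0.2, 0, 0, 0, 0, 0, 0])

```text
clock: 44.08
tcp_pos: [0.5955, -0.3405, 0.2618]
orientation: [0.001, 0.999, 0.05, 0.002]
wrist_force: [-1.0, -1.0, 0.2]
finger_gap: 0.0339
```

```bash
python3 - <<'E'
from h import *
st,im=snap("wrist","w8.png"); print(st["tcp_pos"],st["wrist_force"],yaw_of(st)); plan([(.5905,-.338,.215,.096),(.5905,-.338,.178,.096,2)],-.2)
C=cam("wrist",st); q=np.array([.5905,-.338,.182]); y=np.array([-.096,.995,0]); pts=[proj(C,q+s*y) for s in(-.032,.032)]; print(pts)
o=cv2.imread("pics/w8.png"); [cv2.circle(o,tuple(int(v) for v in p),3,(255,255,0),-1) for p in pts]; cv2.imwrite("pics/z8.png",o)
E
```

```text
[ 0.59545237 -0.34047284  0.26177242] [-0.97008272 -1.04008876  0.19668909] 0.09919212008091513
-0.2,-0.0047,-0.003,0.0466,0.08,-0.27,0.17,  -0.2,0,0,0.0185,0,0,0,  -0.2,0,0,0.0185,0,0,0,  -0.2,0,0,0,0,0,0,  -0.2,0,0,0,0,0,0
[array([270.12805803, 257.69000852]), array([269.84798694, 175.99099001])]
```

View pics/z8.png

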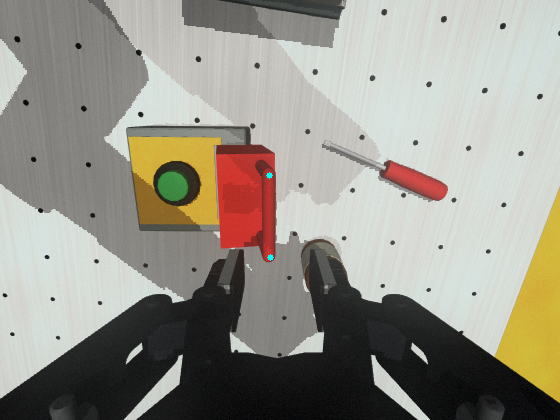

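Bar at (268,165–257), as predicted. The guard is still up and the bottle is clear. Gripping.

Request:
carry_out(moves=[-0.2, -0.005, -0.003, 0.045, 0, -0.3, 0, -0.2, -0.001, 0, 0.02, 0, 0, 0, -0.2, 0, 0, 0.017, 0, 0, 0, -0.2, 0, 0, 0, 0, 0, 0, -1, 0, 0, 0, 0, 0, 0])

```text
clock: 44.75
tcp_pos: [0.5851, -0.3396, 0.1818]
orientation: [0.003, 0.999, 0.047, 0.002]
wrist_force: [0.9, -0.4, 0.3]
finger_gap: 0.0172
```

Request:
carry_out(moves=[-1, 0, 0, 0, 0, 0, 0, -1, 0, 0, 0, 0, 0, 0, -1, 0, 0, 0, 0, 0, 0, -1, 0, 0, 0, 0, 0, 0, -1, 0, 0, 0, 0, 0, 0])

```text
clock: 45.38
tcp_pos: [0.5843, -0.3397, 0.1826]
orientation: [0.003, 0.999, 0.047, 0.001]
wrist_force: [0.0, 0.2, -2.3]
finger_gap: 0.0084
```

```bash
python3 b.py 0 15 .056
```

```text
[ 0.58434882 -0.33968877  0.18260571] 0.00844611017858544 [ 0.02339204  0.16991675 -2.2500213 ] 0.09423140592560768 th 1.692487038520081 0.13819297889252455
-1,-0.014,0.0001,-0.0052,0.31,-0.12,-0.1,  -1,-0.0145,0,-0.0036,0,0,0,  -1,-0.0148,0,-0.0019,0,0,0,  -1,-0.015,0,-0.0003,0,0,0,  -1,-0.0149,0,0.0014,0,0,0
-1,-0.0146,0,0.0031,0,0,0,  -1,-0.0142,0,0.0047,0,0,0,  -1,-0.0136,0,0.0063,0,0,0,  -1,-0.0128,0,0.0078,0,0,0,  -1,-0.0118,0,0.0092,0,0,0
-1,-0.0107,0,0.0104,0,0,0,  -1,-0.0095,0,0.0116,0,0,0,  -1,-0.0081,0,0.0126,0,0,0,  -1,-0.0066,0,0.0134,0,0,0,  -1,-0.0051,0,0.0141,0,0,0
```

Request:
carry_out(moves=[-1, -0.014, 0, -0.005, 0.3, 0, 0, -1, -0.0145, 0, -0.0035, 0, 0, 0, -1, -0.015, 0, -0.002, 0, 0, 0, -1, -0.015, 0, 0, 0, 0, 0, -1, -0.015, 0, 0.0015, 0, 0, 0])

```text
clock: 46.0
tcp_pos: [0.509, -0.3466, 0.1954]
orientation: [0.001, 0.999, 0.048, 0.005]
wrist_force: [2.2, 0.4, -7.4]
finger_gap: 0.0087
```

```bash
python3 b.py 0 10 .058
```

```text
[ 0.50898012 -0.34661219  0.1954098 ] 0.008652035135037503 [ 2.22855651  0.36647759 -7.35773243] 0.0958275219544216 th 1.1334388098385235 0.13890018788413208
-1,-0.0147,0,0.0029,0.14,-0.55,-0.01,  -1,-0.0143,0,0.0047,0,0,0,  -1,-0.0137,0,0.0063,0,0,0,  -1,-0.0129,0,0.0078,0,0,0,  -1,-0.0119,0,0.0092,0,0,0
-1,-0.0108,0,0.0105,0,0,0,  -1,-0.0095,0,0.0116,0,0,0,  -1,-0.0082,0,0.0126,0,0,0,  -1,-0.0067,0,0.0135,0,0,0,  -1,-0.0051,0,0.0141,0,0,0
```

Request:
carry_out(moves=[-1, -0.0145, 0, 0.004, 0, -0.5, 0, -1, -0.0145, 0, 0.005, 0, 0, 0, -1, -0.0135, 0, 0.0065, 0, 0, 0, -1, -0.013, 0, 0.008, 0, 0, 0, -1, -0.012, 0, 0.009, 0, 0, 0])

```text
clock: 46.62
tcp_pos: [0.4374, -0.3532, 0.1621]
orientation: [0.001, 0.999, 0.047, 0.002]
wrist_force: [9.7, -0.5, -8.7]
finger_gap: 0.0082
```

```bash
python3 b.py 0 5 .06
```

```text
[ 0.43744086 -0.3531979   0.16211763] 0.00824283400168244 [ 9.72815522 -0.45658509 -8.74744737] 0.09470667217799542 th 0.5460128696552051 0.13753808561860795
-1,-0.0102,0,0.0102,0.17,-0.27,-0.07,  -1,-0.009,0,0.0113,0,0,0,  -1,-0.0077,0,0.0122,0,0,0,  -1,-0.0064,0,0.013,0,0,0,  -1,-0.0049,0,0.0136,0,0,0
```

Request:
carry_out(moves=[-1, -0.009, 0, 0.012, 0, 0, 0, -1, -0.008, 0, 0.012, 0, 0, 0, -1, -0.007, 0, 0.0125, 0, 0, 0, -1, -0.0055, 0, 0.0135, 0, 0, 0, -1, -0.004, 0, 0.0135, 0, 0, 0])

```text
clock: 47.25
tcp_pos: [0.4031, -0.3583, 0.0998]
orientation: [0.004, 0.999, 0.047, 0.005]
wrist_force: [2.9, 9.8, 47.0]
finger_gap: 0.0084
```

```bash
python3 b.py 0 5 .06
```

```text
[ 0.4031282  -0.35829289  0.09980779] 0.008373699083033467 [ 2.89330868  9.79134386 46.98024927] 0.09404845338240965 th 0.013514655914600548 0.13288014999599151
-1,-0.0001,0,0.0003,0.47,-0.6,-0.11,  -1,-0.0001,0,0.0003,0,0,0,  -1,-0.0001,0,0.0003,0,0,0,  -1,-0.0001,0,0.0003,0,0,0,  -1,-0.0001,0,0.0003,0,0,0
```

Guard is down on its stop. Release and retreat.

Request:
carry_out(moves=[-1, 0, 0, 0, 0, 0, 0, -0.2, 0, 0, 0, 0, 0, 0, -0.2, 0, 0, 0, 0, 0, 0, -0.2, 0, 0, 0, 0, 0, 0, -0.2, 0, 0, -0.03, 0, 0, 0])

```text
clock: 47.88
tcp_pos: [0.4004, -0.357, 0.1265]
orientation: [0.002, 0.999, 0.047, 0.003]
wrist_force: [0.3, -0.6, 0.7]
finger_gap: 0.0338
```

Request:
carry_out(moves=[-0.2, 0, 0, -0.05, 0, 0, 0, -0.2, 0, 0, -0.05, 0, 0, 0, -0.2, 0, 0, -0.05, 0, 0, 0, -0.2, -0.02, -0.03, 0, 0, 0, 0, -0.2, 0, 0, 0, 0, 0, 0])

```text
clock: 48.5
tcp_pos: [0.3763, -0.3292, 0.2813]
orientation: [0.003, 0.999, 0.046, 0.002]
wrist_force: [0.5, -0.3, -0.5]
finger_gap: 0.0343
```

```bash
python3 - <<'E'
from h import *
st=env.get_state(); print(st["clock"],st["tcp_pos"],st["wrist_force"],st["finger_gap"])
a=snap("scene","s9.png")[1]; b=snap("side","d9.png")[1]
for n,q,f,r in(("guard",a,"s0",(120,165,200,250)),("hood",a,"s0",(180,270,228,330)),("guard side",b,"d0",(265,335,325,400)),("hood side",b,"d0",(195,270,225,335)),("bystanders side",b,"d0",(145,185,185,280))):
    z=np.load(f"pics/{f}.png.npy"); d=np.abs(z.astype(int)-q).max(2)[r[0]:r[1],r[2]:r[3]]; print(n,(d>45).sum(),d.size)
o=np.vstack([np.hstack([cv2.imread("pics/"+n) for n in p]) for p in(("s9.png","d9.png"),)]); cv2.imwrite("pics/z9.png",cv2.convertScaleAbs(cv2.resize(o[100:380],(800,200+0*1)),alpha=1.4))
E
```

```text
48.5 [ 0.3763044  -0.32924706  0.28129446] [ 0.52553767 -0.30862139 -0.47203968] 0.03431608623243129
guard 538 2250
hood 0 9180
guard side 7 5250
hood side 668 8250
bystanders side 288 3800
```

View pics/z9.png

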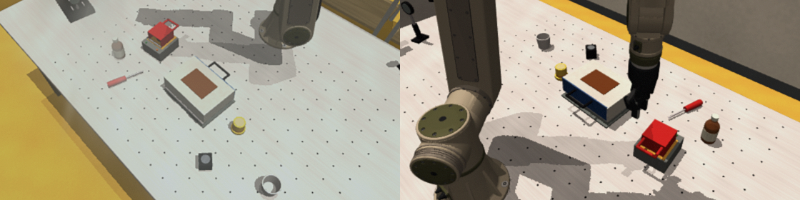

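Hood matches the start picture in the scene view and the guard matches in the side view. Bystanders look in place, and the hand is clear.

```bash
python3 -c "
from workcell import env
print(env.hand_in())"
```

```text
the job is handed in; nothing more can be done
None
```

I carried out every step and handed the job in at about 48.6 s of the 210 s allowed; the hand-in gives no verdict.

**What I did:** I found three lens cells; no fourth was visible in any view. I opened the hood by its bar, stood the three cells in a row along the tray, and swung the hood shut by the bar. Then I flipped the guard up, pressed the button until it bottomed at about 68 N, and folded the guard down with the bar still gripped, onto its stop.

**Last checks:**
- **Cells:** before the hood closed, the cameras showed all three upright in the tray, about 5 mm or less off the tray's long centreline and 60 mm apart. I have not seen them since the hood shut.
- **Hood:** the scene picture over it has no pixels changed from the start.
- **Guard:** 7 of 5,250 pixels differ in the side view, so it is down. The scene-view guard patch differed more (538 of 2,250). I put this down to the arm's shadow and did not check it further.
- **Button:** I could not see it released under the closed guard and rely on its spring.
- **Bystanders:** bottle, cube, screwdriver, cup and the yellow look-alike stand where they did, judged by eye. The side view over the cup and cube showed 288 of 3,800 pixels changed, which I did not follow up.
- **Robot:** the hand is clear, with wrist force under 1 N.

**Off plan on the way:**
- The first cell was gripped about 11 mm off centre and shifted by that much in the jaws.
- The wrist briefly felt about 59 N at the guard's open stop and 48 N at its closed stop.

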